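# Load the UV curing station, close its hood and set the lamp

## Robot

A 6-joint arm with a two-finger parallel gripper is mounted at the origin on the work surface. World frame = base frame: x ahead of the robot, y to its left, z up, the work surface at z = 0. Lengths are in m, angles in rad, forces in N, time in s.
With the tool pointing down it reaches from about 0.425 to 0.95 m from the base axis. Payload 3.5 kg.
Tool frame: the origin (TCP) lies midway between the tips of the shut fingers; the grasp point (between the pads) lies 19 mm behind it; x points along the fingers, z is the direction in which the jaws open and shut, and the axes are right-handed (so a half turn about x gives the same grasp; the last joint's range is limited). The gripper opens to 85 mm and grips with 20 to 120 N. Pads are 22 mm wide; open, the fingers measure 114 mm over their backs; the gripper's body (76 mm by 85 mm) begins 54 mm behind the grasp point. The pads swing forward as they close: fully open they stand 13 mm farther back than shut.
Start: joints at [1.082, 0.286, 1.577, -0, 1.279, -0.15], TCP at [0.224, 0.637, 0.231] pointing down, gripper open.
Joint ranges: [-2.77, 2.77], [-0.9, 2.22], [0.21, 2.48], [-1.53, 4.67], [0.24, 2.81], [-2.84, 2.84]. Speed limits (rad/s): [2.79, 2.79, 3.14, 3.14, 3.14, 3.14].

## Interface

Orientations are given as a unit quaternion [x, y, z, w].
In Python, from plant import readout, eyes, ctrl gives the robot as it stands.
- The arm moves only by the tool move_arm, never from a script. Its argument "commands" is a list of rows, each a list of 7 numbers: the turn, a rotation vector about the world's x, y, z in rad, then the shift along the world's x, y, z in mm, then the closure in counts, from 0 (fully open) to 255 (shut). A call has 1 to 12 rows; each row is the pose to reach, as a shift and turn from the pose measured when the call began; what a row does not reach only later rows make up. A row lasts 1/10 s, in which the tool goes at most 50 mm and 8.59 degrees, less where a joint would pass 70% of its speed; a pose out of reach is approached as far as the arm can. A call with a gripper value outside its range is refused whole. The fingers move at their own pace and stop on an object; "newtons" is the grip in N (left out, the last holds). Time passes only in rows, so rows that repeat a pose let the fingers close. It gives the time, the measured TCP pose, the force and the opening at its end, in the units of the state.
- readout.get_state(): the state, without advancing time (a new reading comes with each control period).
- eyes.read_camera(name): name is "scene" or "top" or "wrist"; returns a dict with "color" (400x640x3 uint8, red, green, blue), "depth" (400x640 float32, m along the optical axis (not along the pixel's ray), 0 where there is no reading), "K" (3x3 intrinsics, pixels), "eye" and "attitude" of the camera in the world. Camera axes: x right, y down, z forward; pixel columns grow to the right and rows downward; lengths in m; the calibration is good to about 2 mm. A picture is of the moment at which its call begins.
- ctrl.sign_off(): hands the job in, once; it reports no verdict.
The state is a dict: "time": time; "qpos": joint angles; "dq": joint speeds; "joint_efforts": joint torques, N m; "eef_pos": TCP position; "tcp_rot": TCP orientation; "contact_force": force on the tool from outside, world axes, zero at the start; "wrist_torque": the same for the moment, N m; "opening": opening from 0.0 (shut) to 1.0 (fully open).
Only numpy, scipy, OpenCV 4.12 (cv2) and the standard library are available. Lean on these libraries where they do the work, as an engineer would, in place of code of your own. Each camera call takes 0.05 s, during which the arm holds its last target.

## Task

Post-cure the washed resin-printed disc holders: stand every holder that lies on the drying mat upright on its flat pad, stem up, wholly on the curing station's round plate, none touching another. Then lower the amber hood gently, without letting it slam, until it is fully closed over them, and only then turn the lamp driver's knob until the meter's needle points straight at the brass set marker; the holders must still be standing so. Leave everything else on the bench where it is.

Things in the scene. Friction and masses are not known exactly. Their poses are not given: they have to be found in the camera images.
- holder_a: plain grey resin-printed sanding-disc holder: eight-sided pad 58 mm across flats, 12 mm thick, and an eight-sided stem 24 mm across flats; 75 mm in all, 73 g. Origin: centre of the pad's flat face; z runs from it to the stem's end. Starts lying on pad edge and stem end (z 0.26 rad below level, origin 31 mm above the mat), stem to the robot's right (1.04 to 1.96 rad clockwise from +x), or absent
- holder_b: plain grey resin-printed sanding-disc holder: eight-sided pad 58 mm across flats, 12 mm thick, and an eight-sided stem 24 mm across flats; 75 mm in all, 73 g. Origin: centre of the pad's flat face; z runs from it to the stem's end. Starts lying on pad edge and stem end (z 0.26 rad below level, origin 31 mm above the mat), stem to the robot's right (1.04 to 1.96 rad clockwise from +x), or absent
- holder_c: plain grey resin-printed sanding-disc holder: eight-sided pad 48 mm across flats, 10 mm thick, and an eight-sided stem 22 mm across flats; 62 mm in all, 42 g. Origin: centre of the pad's flat face; z runs from it to the stem's end. Starts lying on pad edge and stem end (z 0.24 rad below level, origin 26 mm above the mat), stem to the robot's right (1.04 to 1.96 rad clockwise from +x), or absent
- holder_d: plain grey resin-printed sanding-disc holder: eight-sided pad 48 mm across flats, 10 mm thick, and an eight-sided stem 22 mm across flats; 62 mm in all, 42 g. Origin: centre of the pad's flat face; z runs from it to the stem's end. Starts lying on pad edge and stem end (z 0.24 rad below level, origin 26 mm above the mat), stem to the robot's right (1.04 to 1.96 rad clockwise from +x), or absent
- plate_center (a point): UV curing station, fixed: grey base 250 x 250 x 45 mm high with a round steel plate 210 mm in diameter, 6 mm thick, centred on it, and a clear amber hood hinged along the base's far edge. This point: centre of the plate's upper face, 51 mm above the table; own x points from the front (robot side) to the hinge, y along the hinge, z up
- hood (a joint): hood angle: 0 closed on the base, grows as it opens (1.28 to 1.45 at the start, stop at 1.75), turning about plate_center's y direction through hood_hinge. Stiff friction hinge: stays wherever it is left, takes 1 to 5 N at its bar. Hood 240 mm from hinge to front, 230 mm wide, 105 mm high, walls 4 mm, 0.55 kg
- hood_hinge (a point): middle of the hood's hinge line, 120 mm behind the plate's centre and 45.5 mm above the table
- hood_bar (a point): middle of the hood's grab bar: round aluminium bar 10 mm in diameter, 100 mm long, parallel to the hinge, its axis 35 mm off the hood's front wall. With the hood closed it lies 275 mm in front of the hinge, 70 mm above it and 35 mm below the hood's top; it moves on a circle about the hinge
- driver: lamp driver, fixed to the table: grey console 150 x 170 x 60 mm high with a knob in front and a meter behind it on its aluminium top. Origin: centre of the underside; own x points from the front (robot side) to the back, z up
- knob (a joint): angle of the lamp knob: 0 fully down, grows clockwise seen from above, up to 4.5. At 0 its grip bar lies along the driver's own x. The needle turns one third as far, the same way. Light friction, stays where it is left
- knob_grip (a point): on the knob's vertical axis at the height to grip, 97 mm above the table: black grip bar 34 mm long, 14 mm thick, 32 mm tall, its top 7 mm above this point; round foot 60 mm across; the driver's top is 37 mm and the meter's frame 27 mm below this point
- needle (a joint): angle of the meter's black needle: 0 at the left end of the scale as seen from the robot, grows clockwise seen from above to 1.5 at the right end; always one third of the knob's angle
- needle_tip (a point): tip of the needle, 48 mm from its pivot, under the meter's window; own x points along the needle from pivot to tip
- marker (a joint): angle of the meter's set marker about the needle's pivot, on the same scale as the needle (same value = needle points at marker). Does not move by itself
- marker_tip (a point): point of the small brass set marker, a diamond 10 mm long just outside the end of the needle, 50 mm from the same pivot; own x points from the pivot outwards
- mat: black rubber drying mat, fixed, 240 x 260 x 3 mm; origin: centre of the underside. Up to four holders lie on it, 3 mm above the table
- tape: roll of tape lying flat, 90 mm across, 20 mm high; origin: centre of the underside. Bystander
- driver_tool: screwdriver 190 mm long lying down, handle 26 mm thick; origin: below its middle. Bystander
- brush: brush 200 mm long lying down; origin: below its middle. Bystander
- screw_jar: jar with a steel lid, 66 mm across, 85 mm tall; origin: centre of the underside. Bystander
- spray_can: spray can, 58 mm across, 150 mm tall; origin: centre of the underside. Bystander
- glue: white glue bottle, 36 mm across, 95 mm tall; origin: centre of the underside. Bystander
- wrench: steel wrench 180 mm long lying down; origin: below its middle. Bystander
- mug: blue mug, 76 mm across, 90 mm tall; origin: centre of the underside. Bystander
Things that resemble listed ones, but are neither listed nor needed, are in the scene too. Leave any red look-alike of the holder_d alone. Leave any purple look-alike of the holder_c alone.

How it is judged:
By the outcome, as a careful person would: the job done as asked, in the order asked, and still so for the second after the job is handed in, with the robot touching nothing.
Of holder_a, holder_b, holder_c, holder_d only 3 to 4 are there at a start; the rules pass over those that are not, and their reading is None.
At some moment in a run one of holder_a, holder_b, holder_c, holder_d may be knocked a few centimetres aside while the robot is not near it.
Once in a run the grip may slacken for a moment while it holds something.
It also fails if it takes over 210 s, if anything falls off the work surface, if the arm or the gripper's body presses on something with over 40 N, if the wrist force passes 120 N, or if a joint passes its speed limit or range.

## Working session

There is one attempt and no reset: what is moved stays moved. The work goes in short steps, Python scripts to look and compute and a tool call to move; the robot and the scene stay as the last step left them, time stands still between calls to the robot, and variables do not carry over. Pictures are saved under pics/ and viewed, and the job is handed in when it is done.

Besides the shell and the picture viewer there is one more tool, called after "Emit:" as name(argument=value, ...), one argument or row to a line, values as JSON. move_arm: Moves the arm, as the interface text tells. Its arguments: {"type":"object","properties":{"commands":{"type":"array"},"newtons":{"type":"number"}},"required":["commands"]}

```bash
ls; mkdir -p pics; python3 - <<'E'
from plant import readout, eyes, ctrl
import cv2
s=readout.get_state()
for k,v in s.items(): print(k,v)
for n in ("scene","top","wrist"):
    c=eyes.read_camera(n); cv2.imwrite(f"pics/{n}0.png",c["color"][:,:,::-1]); print(n,c["K"],c["eye"],c["attitude"])
E
```

```text
pics
time 0.0
qpos [ 1.08199621e+00  2.87154435e-01  1.57816622e+00  2.30545844e-05
  1.27862236e+00 -1.50002495e-01]
dq [ 0.00053905  0.00096397  0.0001199   0.00227199 -0.0007853   0.00064744]
joint_efforts [-1.52921122e-03 -4.05980301e+01 -2.92620617e+01 -2.46641021e-04
  5.86162554e-03 -8.79018501e-06]
eef_pos [0.22399497 0.6360542  0.22996051]
tcp_rot [-0.40891245  0.57788489  0.40817965  0.57639313]
contact_force [-0.61214876 -0.40991832 -0.39417062]
wrist_torque [0.00982727 0.01053332 0.02199492]
opening 1.0001014739345824
scene [[426.63946751   0.         311.54184391]
 [  0.         426.63946751 195.61354302]
 [  0.           0.           1.        ]] [ 0.43837342 -1.18539131  1.12375183] [ 0.90918711 -0.01276326  0.00176426 -0.41618841]
top [[382.11880223   0.         319.15936196]
 [  0.         382.11880223 200.51951531]
 [  0.           0.           1.        ]] [0.24532204 0.01259419 1.24808365] [-0.69992711  0.70834687 -0.06251451  0.06662348]
wrist [[339.32200646   0.         321.58489043]
 [  0.         339.32200646 198.30630543]
 [  0.           0.           1.        ]] [0.15425849 0.66052034 0.37311015] [0.80729566 0.57144241 0.08450214 0.12077535]
```

View pics/scene0.png

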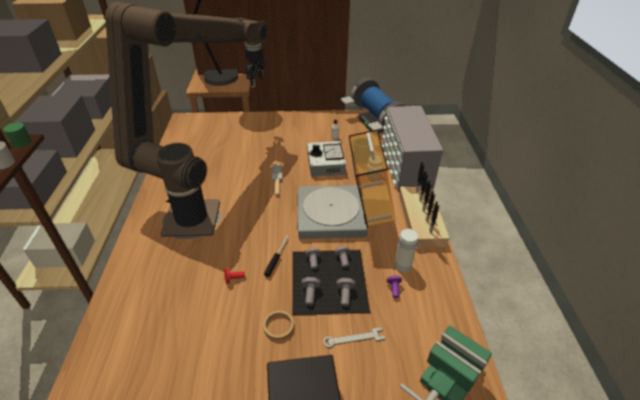

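View pics/top0.png

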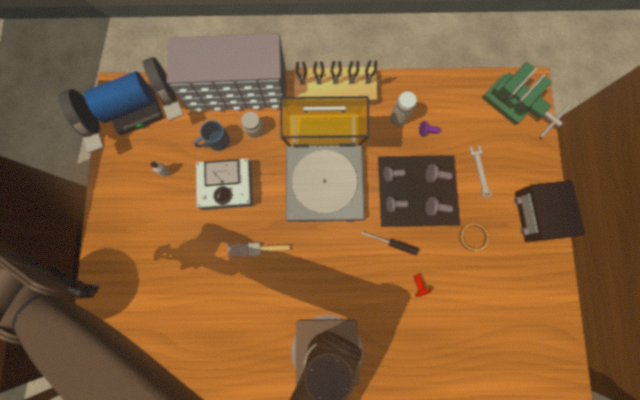

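View pics/wrist0.png

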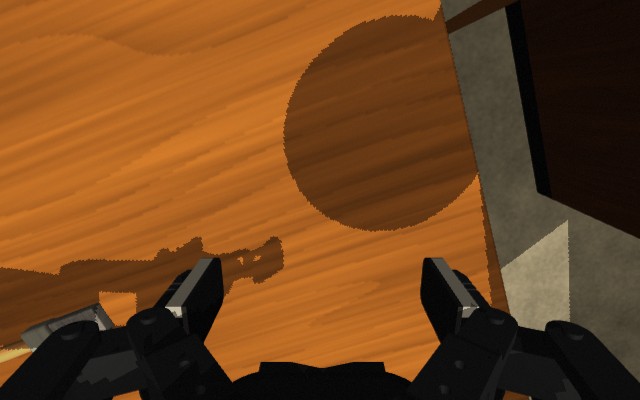

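The scene view shows four grey holders on the mat at about (313,258), (343,257), (311,290) and (346,291). There is a red look-alike at (235,275) and a purple one at (395,286), both off the mat. In the top view the holders are at (395,174), (438,173), (397,204) and (438,207), the station is at (325,182) and the driver at (222,184).

```bash
cat > h.py <<'E'
import numpy as np, cv2
from scipy.spatial.transform import Rotation as R
from plant import readout, eyes, ctrl
def cam(n):
    c=eyes.read_camera(n); c["R"]=R.from_quat(c["attitude"]).as_matrix(); return c
def ray(c,u,v):
    d=np.array([(u-c["K"][0,2])/c["K"][0,0],(v-c["K"][1,2])/c["K"][1,1],1.0]); return c["R"]@d
def onplane(c,u,v,z):
    d=ray(c,u,v); return c["eye"]+d*(z-c["eye"][2])/d[2]
def cloud(c):
    v,u=np.mgrid[0:400,0:640]; K=c["K"]; d=c["depth"]
    P=np.stack([(u-K[0,2])/K[0,0]*d,(v-K[1,2])/K[1,1]*d,d],-1)
    return P@c["R"].T+c["eye"]
def proj(c,p):
    q=c["R"].T@(np.asarray(p)-c["eye"]); return (c["K"]@q)[:2]/q[2]
def crop(c,u0,u1,v0,v1,f,name):
    im=c["color"][v0:v1,u0:u1,::-1]; cv2.imwrite("pics/"+name,cv2.resize(im,None,fx=f,fy=f,interpolation=cv2.INTER_CUBIC))
def st():
    s=readout.get_state(); r=R.from_quat(s["tcp_rot"]).as_matrix()
    print("t",round(s["time"],2),"pos",np.round(s["eef_pos"]*1000,1),"x",np.round(r[:,0],3),"z",np.round(r[:,2],3),"F",np.round(s["contact_force"],1),"op",round(s["opening"],3),"q",np.round(s["qpos"],2))
    return s
E
python3 - <<'E'
from h import *
s=st()
c=cam("top"); P=cloud(c)
crop(c,370,465,145,235,8,"mat1.png"); crop(c,180,380,85,235,4,"stn1.png")
# wrist cam in tool frame
w=cam("wrist"); r=R.from_quat(s["tcp_rot"]).as_matrix()
print("wristcam off",r.T@(w["eye"]-s["eef_pos"]), r.T@w["R"])
for u,v in [(395,174),(438,173),(397,204),(438,207),(325,182),(222,184),(325,108)]:
    print(u,v,P[v,u])
# holders: height above mat
m=np.zeros((400,640),np.uint8); m[150:232,376:462]=1
hm=((P[...,2]>0.012)&(m>0)).astype(np.uint8)
n,l,stt,cen=cv2.connectedComponentsWithStats(hm)
for i in range(1,n):
    if stt[i,4]<30: continue
    q=P[l==i]; a=q[:,:2].mean(0); u,sv,vt=np.linalg.svd(q[:,:2]-a)
    print(stt[i],cen[i],a,vt[0],sv[:2]/np.sqrt(len(q)),q[:,2].max())
E
```

```text
t 0.15 pos [224.1 636.2 230.3] x [-0.001 -0.002 -1.   ] z [ 0.332  0.943 -0.002] F [ 0.2 -0.7 -0.5] op 1.003 q [ 1.08  0.29  1.58 -0.    1.28 -0.15]
wristcam off [-0.14321246  0.07394645 -0.00041171] [[-8.68441227e-04 -2.91921765e-01  9.56441806e-01]
 [-3.20043936e-04 -9.56442037e-01 -2.91922126e-01]
 [ 9.99999572e-01 -5.59620609e-04  7.37185905e-04]]
395 174 [ 0.55674942 -0.23190851  0.02686852]
438 173 [ 0.55496149 -0.36909689  0.03983717]
397 204 [ 0.45454236 -0.23125837  0.03866308]
438 207 [ 0.43946715 -0.35488999  0.06119496]
325 182 [ 0.52726763 -0.00115379  0.05012483]
222 184 [0.52053163 0.32548902 0.0690674 ]
325 108 [ 6.53506759e-01 -6.13947463e-04  3.34667523e-01]
[426 164  27  19 296] [436.93243243 173.50337838] [ 0.5507488  -0.36256341] [-0.56320194  0.82631929] [0.05279429 0.01892182] 1.2480836515524543
[384 166  22  16 198] [392.84848485 173.14141414] [ 0.55668321 -0.22279104] [-0.68711501  0.72654866] [0.03238104 0.01543368] 1.2480836515524543
[387 197  22  15 198] [395.65656566 203.76262626] [ 0.45527032 -0.22710908] [ 0.48233633 -0.87598611] [0.02906918 0.01351503] 1.2480836515524543
[427 197  26  19 297] [436.91245791 206.38383838] [ 0.44401003 -0.35625581] [ 0.35781888 -0.93379101] [0.04058955 0.01652915] 1.2480836515524543
```

View pics/mat1.png

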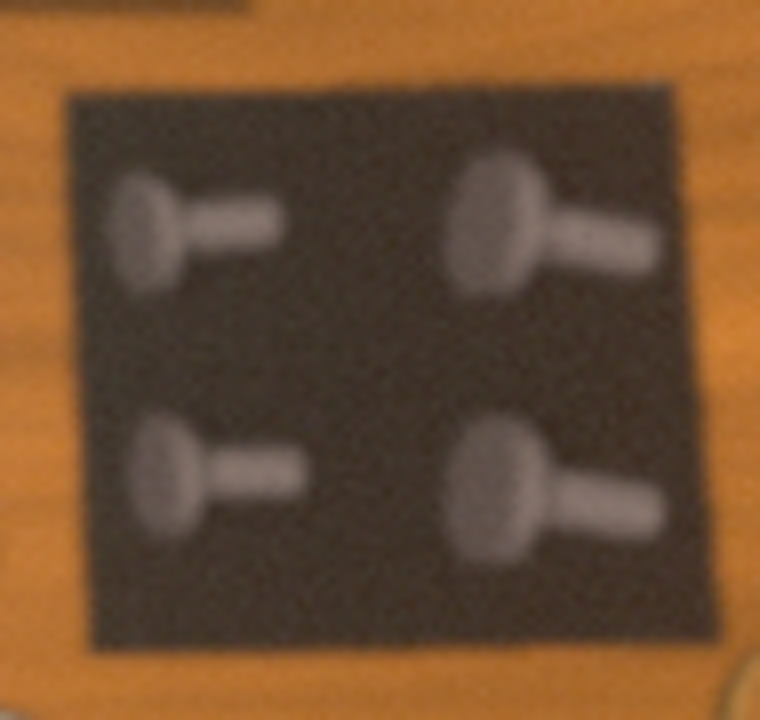

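View pics/stn1.png

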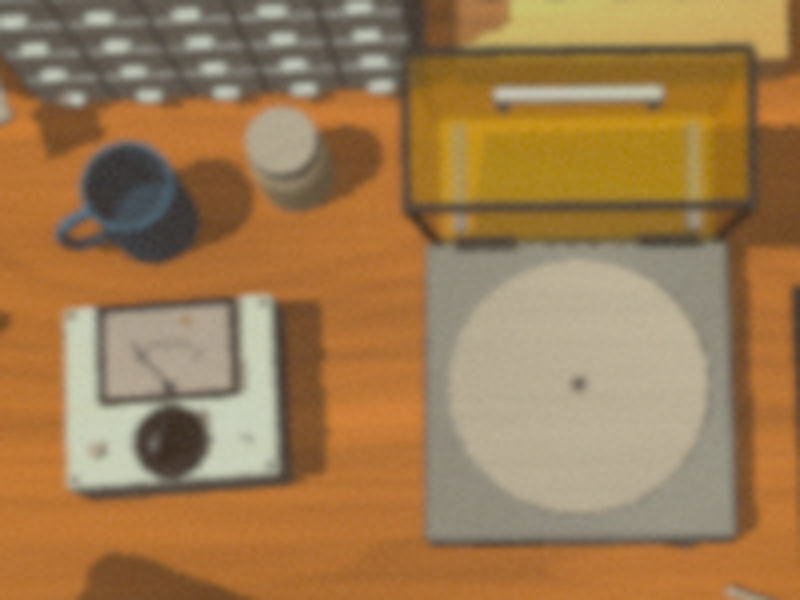

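All four listed holders are present: two small on the left at (392,173) and (395,204), and two large on the right at (437,173) and (437,206). The red one at (421,286) and the purple one at (429,129) lie off the mat, so I'll leave them alone. Next I'll move over the mat and take a wrist view.

Emit:
move_arm(
  commands=[
    [0,0,0,60,-150,120,0],
    [0,0,-0.3,200,-250,130,0],
    [0,0,-0.5,260,-350,130,0],
    [0,0,-0.7,280,-400,130,0],
    [0,0,-0.9,280,-450,130,0],
    [0,0,-1.0,280,-550,130,0],
    [0,0,-1.1,280,-640,130,0],
    [0,0,-1.232,270,-740,130,0],
    [0,0,-1.232,260,-850,130,0],
    [0,0,-1.232,260,-850,130,0],
    [0,0,-1.232,260,-850,130,0],
    [0,0,-1.232,260,-850,130,0],
  ],
)

```text
time: 1.45
eef_pos: [0.4315, 0.1027, 0.3386]
tcp_rot: [-0.0, 0.707, 0.0, 0.707]
contact_force: [0.5, 0.6, 0.6]
opening: 1.001
```

Emit:
move_arm(
  commands=[
    [0,0,0,0,0,0,0],
  ],
)

```text
time: 1.55
eef_pos: [0.4324, 0.0979, 0.3391]
tcp_rot: [0.002, 0.707, -0.003, 0.708]
contact_force: [-0.7, 0.6, -0.2]
opening: 0.999
```

Emit:
move_arm(
  commands=[
    [0,0,0,30,-60,20,0],
    [0,0,0,40,-120,20,0],
    [0,0,0,40,-180,20,0],
    [0,0,0,50,-240,20,0],
    [0,0,0,50,-300,20,0],
    [0,0,0,50,-300,20,0],
    [0,0,0,50,-300,20,0],
    [0,0,0,50,-300,20,0],
    [0,0,0,50,-300,20,0],
    [0,0,0,50,-300,20,0],
  ],
)

```text
time: 2.55
eef_pos: [0.4826, -0.2002, 0.3593]
tcp_rot: [0.002, 0.706, -0.002, 0.708]
contact_force: [-0.3, 0.2, 0.0]
opening: 1.002
```

```bash
python3 - <<'E'
from h import *
s=st()
c=cam("wrist"); cv2.imwrite("pics/w2.png",c["color"][:,:,::-1])
E
```

```text
t 2.55 pos [ 482.6 -200.2  359.3] x [ 0.002 -0.001 -1.   ] z [ 1.    -0.006  0.002] F [-0.3  0.2  0. ] op 1.002 q [-0.59 -0.13  1.79 -0.    1.48 -0.58]
```

View pics/w2.png

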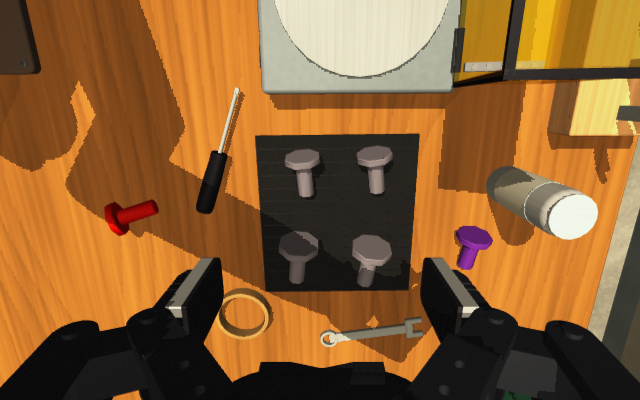

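The wrist view is clear. The large holders' pads are at (298,248) and (371,252), and the small ones' at (302,160) and (375,158). Their stems all point down in the image, which is world -y. The red look-alike is at (132,212) and the purple one at (472,245), both off the mat.

```bash
cat > hold.py <<'E'
from h import *
def holders(c, box=(262,130,420,292), dark=True):
    P=cloud(c); im=c["color"].astype(int)
    u0,v0,u1,v1=box
    m=np.zeros((400,640),bool); m[v0:v1,u0:u1]=True
    z=P[...,2]
    m&=(z>0.010)&(z<0.12)&(c["depth"]>0)
    m=cv2.morphologyEx(m.astype(np.uint8),cv2.MORPH_OPEN,np.ones((3,3)))
    n,l,s,cen=cv2.connectedComponentsWithStats(m)
    out=[]
    for i in range(1,n):
        if s[i,4]<150: continue
        out.append((s[i],cen[i],P[l==i],l==i))
    return out
E
python3 - <<'E'
from hold import *
c=cam("wrist"); P=cloud(c)
print("mat z",np.median(P[200:230,320:345,2]), "table z",np.median(P[290:320,440:500,2]))
for s,ce,Q,m in holders(c):
    print(s,np.round(ce), Q.min(0).round(3),Q.max(0).round(3))
    # slices along y
    for y in np.arange(Q[:,1].min(),Q[:,1].max(),0.008):
        k=Q[(Q[:,1]>=y)&(Q[:,1]<y+.008)]
        if len(k)>3: print("  y %.3f x %.4f..%.4f mid %.4f ztop %.4f"%(y+.004,k[:,0].min(),k[:,0].max(),(k[:,0].min()+k[:,0].max())/2,np.percentile(k[:,2],90)))
crop(c,250,430,125,300,4,"w2c.png")
E
```

```text
mat z 0.0034358135280245505 table z 0.40481972469079
[ 356  147   37   47 1029] [375. 166.] [ 0.532 -0.266  0.01 ] [ 0.581 -0.199  0.053]
  y -0.262 x 0.5537..0.5756 mid 0.5647 ztop 0.0268
  y -0.254 x 0.5524..0.5751 mid 0.5637 ztop 0.0288
  y -0.246 x 0.5509..0.5725 mid 0.5617 ztop 0.0306
  y -0.238 x 0.5497..0.5722 mid 0.5610 ztop 0.0325
  y -0.230 x 0.5485..0.5716 mid 0.5600 ztop 0.0350
  y -0.222 x 0.5341..0.5693 mid 0.5517 ztop 0.0504
  y -0.214 x 0.5327..0.5808 mid 0.5568 ztop 0.0522
  y -0.206 x 0.5324..0.5807 mid 0.5566 ztop 0.0457
  y -0.198 x 0.5509..0.5793 mid 0.5651 ztop 0.0268
[285 150  35  47 994] [303. 169.] [ 0.432 -0.269  0.01 ] [ 0.48  -0.203  0.054]
  y -0.265 x 0.4497..0.4706 mid 0.4602 ztop 0.0271
  y -0.257 x 0.4485..0.4706 mid 0.4595 ztop 0.0290
  y -0.249 x 0.4476..0.4694 mid 0.4585 ztop 0.0312
  y -0.241 x 0.4479..0.4693 mid 0.4586 ztop 0.0331
  y -0.233 x 0.4467..0.4683 mid 0.4575 ztop 0.0347
  y -0.225 x 0.4324..0.4703 mid 0.4514 ztop 0.0503
  y -0.217 x 0.4327..0.4799 mid 0.4563 ztop 0.0520
  y -0.209 x 0.4316..0.4799 mid 0.4557 ztop 0.0446
  y -0.201 x 0.
[... 576 characters left out ...]
428
  y -0.329 x 0.4253..0.4586 mid 0.4419 ztop 0.0191
[ 352  236   40   51 1321] [370. 257.] [ 0.528 -0.419  0.01 ] [ 0.587 -0.338  0.064]
  y -0.415 x 0.5391..0.5632 mid 0.5512 ztop 0.0294
  y -0.407 x 0.5392..0.5642 mid 0.5517 ztop 0.0308
  y -0.399 x 0.5402..0.5651 mid 0.5526 ztop 0.0334
  y -0.391 x 0.5413..0.5648 mid 0.5530 ztop 0.0351
  y -0.383 x 0.5419..0.5659 mid 0.5539 ztop 0.0375
  y -0.375 x 0.5428..0.5628 mid 0.5528 ztop 0.0393
  y -0.367 x 0.5546..0.5797 mid 0.5671 ztop 0.0604
  y -0.359 x 0.5279..0.5864 mid 0.5572 ztop 0.0615
  y -0.351 x 0.5280..0.5869 mid 0.5575 ztop 0.0598
  y -0.343 x 0.5288..0.5860 mid 0.5574 ztop 0.0403
  y -0.335 x 0.5412..0.5602 mid 0.5507 ztop 0.0157
```

View pics/w2c.png

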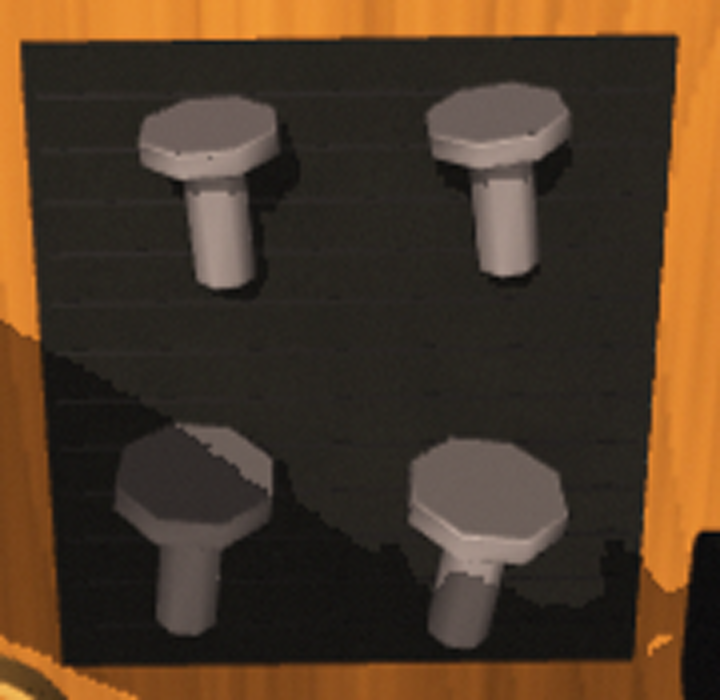

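```bash
cat >> h.py <<'E'
def plan(pos_mm, Rt, s=None):
    "print shift & turn from the current pose to tcp pos (mm), orientation matrix Rt"
    s=s or readout.get_state(); r=R.from_quat(s["tcp_rot"])
    rv=(R.from_matrix(Rt)*r.inv()).as_rotvec()
    print("turn",np.round(rv,3),"deg",round(np.degrees(np.linalg.norm(rv)),1),"shift",np.round(np.array(pos_mm)-s["eef_pos"]*1000,1))
def down():  # x_tool=-z, z_tool=+x
    return np.array([[0,0,1],[0,1,0],[-1,0,0]],float)
def rot(ax,a): return R.from_rotvec(np.array({"x":[1,0,0],"y":[0,1,0],"z":[0,0,1]}[ax])*a).as_matrix()
E
python3 - <<'E'
from h import *
Rt=rot("z",-.08)@rot("x",.785)@down()
a=Rt[:,0]; g=np.array([444.5,-374,24.5]); t=g+14*a
plan(t,Rt); plan(t-100*a,Rt)
E
```

```text
turn [ 0.786 -0.032 -0.07 ] deg 45.3 shift [ -37.3 -163.7 -344.9]
turn [ 0.786 -0.032 -0.07 ] deg 45.3 shift [ -43.  -234.2 -274.1]
```

Emit:
move_arm(
  commands=[
    [0.13,0,-0.01,-20,-40,-20,0],
    [0.26,-0.01,-0.02,-30,-80,-50,0],
    [0.4,-0.016,-0.035,-43,-120,-80,0],
    [0.55,-0.02,-0.05,-43,-160,-110,0],
    [0.7,-0.03,-0.06,-43,-200,-140,0],
    [0.786,-0.032,-0.07,-43,-234,-170,0],
    [0.786,-0.032,-0.07,-43,-234,-180,0],
    [0.786,-0.032,-0.07,-43,-234,-180,0],
    [0.786,-0.032,-0.07,-43,-234,-180,0],
  ],
)

```text
time: 3.55
eef_pos: [0.4408, -0.4336, 0.1817]
tcp_rot: [0.295, 0.642, 0.244, 0.664]
contact_force: [0.8, 0.0, 1.1]
opening: 0.999
```

```bash
python3 - <<'E'
from h import *
s=st(); print(s["qpos"],s["eef_pos"])
c=cam("wrist"); cv2.imwrite("pics/w3.png",c["color"][:,:,::-1])
Rt=rot("z",-.08)@rot("x",.785)@down()
a=Rt[:,0]; g=np.array([444.5,-374,24.5]); t=g+14*a
plan(t,Rt); plan(t-60*a,Rt)
E
```

```text
t 3.55 pos [ 440.8 -433.6  181.7] x [ 0.057  0.703 -0.709] z [ 0.997 -0.078  0.002] F [0.8 0.  1.1] op 0.999 q [-1.1   0.54  1.47  0.39  1.81 -1.06]
[-1.09564207  0.53851526  1.47162893  0.39327594  1.81390595 -1.05973437] [ 0.4408012  -0.43356121  0.18170146]
turn [ 0.005  0.003 -0.002] deg 0.4 shift [   4.1   69.7 -168.8]
turn [ 0.005  0.003 -0.002] deg 0.4 shift [   0.7   27.4 -126.4]
```

View pics/w3.png

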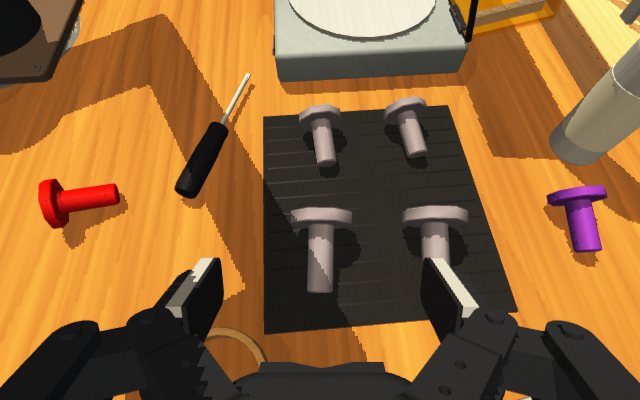

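```bash
cat > kin.py <<'E'
import numpy as np
from scipy.optimize import least_squares
from scipy.spatial.transform import Rotation as R
def fk(q,p):
    d1,h,L1,L2,d2,L3=p
    z=lambda a:R.from_rotvec([0,0,a]).as_matrix(); y=lambda a:R.from_rotvec([0,a,0]).as_matrix()
    M=z(q[0]); t=M@[0,d1,h]; M=M@y(q[1]); t=t+M@[0,0,L1]; M=M@y(q[2]); t=t+M@[0,0,L2]
    M=M@z(q[3])@y(q[4]); t=t+M@[0,d2,L3]; M=M@z(q[5])
    return t,M   # tool x = M z ; 
D=[([1.08199621,.287154435,1.57816622,0,1.27862236,-.15],[.22399497,.6360542,.22996051]),
([-1.09564207,.53851526,1.47162893,.39327594,1.81390595,-1.05973437],[.4408012,-.43356121,.18170146])]
E
python3 - <<'E'
from kin import *
from h import *
D.append(([-.59,-.13,1.79,0,1.48,-.58],[.4826,-.2002,.3593]))
f=lambda p:np.concatenate([fk(q,p)[0]-t for q,t in D])
r=least_squares(f,[.05,.2,.43,.57,.05,.25]); print(r.x,r.fun*1000)
s=readout.get_state(); t,M=fk(s["qpos"],r.x); print(M, R.from_quat(s["tcp_rot"]).as_matrix())
E
```

```text
[ 0.10318943  0.23184572  0.4296209   0.57005469 -0.00176758  0.24809152] [-0.52472163  0.11303562  0.34573503  0.24082587 -0.01496968 -0.01240519
 -0.32426314 -0.65377136 -0.33332989]
[[-0.99697198  0.05248272  0.05737974]
 [ 0.07766342  0.70909758  0.70082025]
 [-0.00390688  0.70315446 -0.7110264 ]] [[ 0.05737974  0.05248272  0.99697198]
 [ 0.70082025  0.70909758 -0.07766342]
 [-0.7110264   0.70315446  0.00390688]]
```

Emit:
move_arm(
  commands=[
    [0,0,0,1,27,-60,0],
    [0,0,0,1,27,-100,0],
    [0,0,0,1,27,-126,0],
    [0,0,0,2,48,-147,0],
    [0,0,0,4,60,-159,0],
    [0,0,0,4,69.7,-168,0],
    [0,0,0,4,69.7,-168,0],
    [0,0,0,4,69.7,-168,0],
  ],
)

```text
time: 4.4
eef_pos: [0.446, -0.365, 0.0173]
tcp_rot: [0.292, 0.642, 0.243, 0.666]
contact_force: [-0.4, 0.4, 0.7]
opening: 1.001
```

```bash
python3 - <<'E'
from h import *
s=st()
c=cam("wrist"); cv2.imwrite("pics/w4.png",c["color"][:,:,::-1])
E
```

```text
t 4.4 pos [ 446.  -365.    17.3] x [ 0.058  0.699 -0.713] z [ 0.997 -0.077  0.006] F [-0.4  0.4  0.7] op 1.001 q [-1.04  0.65  1.64  0.41  1.52 -1.14]
```

View pics/w4.png

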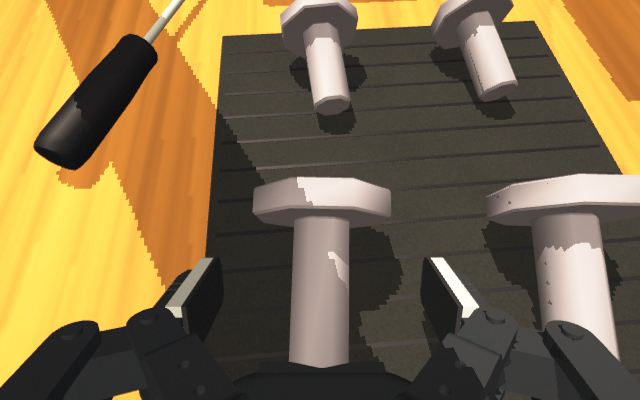

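Emit:
move_arm(
  commands=[
    [0,0,0,0,0,-1.5,100],
    [0,0,0,0,0,-1.5,160],
    [0,0,0,0,0,-1.5,220],
    [0,0,0,0,0,-1.5,255],
    [0,0,0,0,0,-1.5,255],
    [0,0,0,0,0,-1.5,255],
    [0,0,0,0,0,-1.5,255],
  ],
  newtons=50,
)

```text
time: 5.15
eef_pos: [0.4459, -0.3657, 0.0158]
tcp_rot: [0.292, 0.642, 0.243, 0.666]
contact_force: [-0.2, -0.4, 1.3]
opening: 0.271
```

```bash
cat >> kin.py <<'E'
PAR=[0.10318943,0.23184572,0.4296209,0.57005469,-0.0,0.24809152]
LO=np.array([-2.77,-.9,.21,-1.53,.24,-2.84]); HI=np.array([2.77,2.22,2.48,4.67,2.81,2.84])
def tool(q):
    t,M=fk(q,PAR); return t,np.stack([-0*M[:,0]+M[:,2],M[:,1],-M[:,0]],1)
def ik(t,Rt,seeds=None,n=12):
    best=None; rng=np.random.default_rng(0)
    ss=list(seeds or [])+[rng.uniform(LO+.05,HI-.05) for _ in range(n)]
    for q0 in ss:
        def f(q):
            p,M=tool(q); return np.concatenate([(p-t)*5,(R.from_matrix(M@Rt.T)).as_rotvec()])
        r=least_squares(f,np.clip(q0,LO+.01,HI-.01),bounds=(LO,HI))
        if r.cost<1e-8:
            d=0 if not seeds else np.abs(r.x-seeds[0]).max()
            if best is None or d<best[0]: best=(d,r.x)
    return best
E
python3 - <<'E'
from h import *
from kin import *
s=st(); q=np.array(s["qpos"])
# placement: tool pitched 30deg below horizontal, azimuth az; grasp pt at plate + 38
for az in (-90,-70,-45,-20,0):
  for dp in (15,30):
    a=np.radians(az)
    # base: tool pointing -y horizontally-ish = Rx(-(90-dp)) from down; then yaw
    Rt=rot("z",a+np.pi/2)@rot("x",-np.radians(90-dp))@down()
    for site in ([.571,-.045],[.483,-.045],[.571,.043],[.483,.043]):
        for up in (0,.1):
            g=np.array([*site,.089+up]); t=g+.014*Rt[:,0]
            b=ik(t,Rt,[q])
            print(az,dp,site,up,None if b is None else np.round(b[1],2))
E
```

```text
t 5.15 pos [ 445.9 -365.7   15.8] x [ 0.059  0.698 -0.713] z [ 0.997 -0.078  0.006] F [-0.2 -0.4  1.3] op 0.271 q [-1.04  0.66  1.64  0.41  1.52 -1.14]
-90 15 [0.571, -0.045] 0 [ 0.13  0.57  1.89 -1.3   1.45  0.89]
-90 15 [0.571, -0.045] 0.1 [ 0.13  0.39  1.91 -1.29  1.49  0.73]
-90 15 [0.483, -0.045] 0 [ 0.16  0.44  2.1  -1.29  1.44  0.97]
-90 15 [0.483, -0.045] 0.1 [ 0.16  0.23  2.12 -1.28  1.5   0.79]
-90 15 [0.571, 0.043] 0 [ 0.28  0.62  1.81 -1.19  1.55  0.89]
-90 15 [0.571, 0.043] 0.1 [ 0.28  0.45  1.82 -1.19  1.6   0.75]
-90 15 [0.483, 0.043] 0 [ 0.32  0.5   2.01 -1.16  1.54  0.97]
-90 15 [0.483, 0.043] 0.1 [ 0.32  0.31  2.02 -1.16  1.61  0.81]
-90 30 [0.571, -0.045] 0 [ 0.09  0.46  1.92 -1.13  1.26  0.76]
-90 30 [0.571, -0.045] 0.1 [ 0.09  0.29  1.91 -1.09  1.34  0.6 ]
-90 30 [0.483, -0.045] 0 [ 0.11  0.31  2.13 -1.14  1.25  0.83]
-90 30 [0.483, -0.045] 0.1 [ 0.11  0.12  2.12 -1.09  1.33  0.64]
-90 30 [0.571, 0.043] 0 [ 0.24  0.51  1.85 -1.03  1.36  0.79]
-90 30 [0.571, 0.043] 0.1 [ 0.24  0.35  1.84 -1.01  1.45  0.65]
-90 30 [0.483, 0.043] 0 [ 0.28  0.37  2.05 -1.02  1.35  0.
[... 2322 characters left out ...]
 2.4  3.89 0.48 1.07]
-20 30 [0.571, 0.043] 0.1 [ 0.02 -0.16  2.39  4.4   0.34  0.52]
-20 30 [0.483, 0.043] 0 None
-20 30 [0.483, 0.043] 0.1 None
0 15 [0.571, -0.045] 0 None
0 15 [0.571, -0.045] 0.1 None
0 15 [0.483, -0.045] 0 None
0 15 [0.483, -0.045] 0.1 None
0 15 [0.571, 0.043] 0 None
0 15 [0.571, 0.043] 0.1 None
0 15 [0.483, 0.043] 0 None
0 15 [0.483, 0.043] 0.1 None
0 30 [0.571, -0.045] 0 [-0.4   0.03  2.46  2.35  0.5   2.09]
0 30 [0.571, -0.045] 0.1 [-0.4  -0.23  2.45  1.81  0.36  2.68]
0 30 [0.483, -0.045] 0 None
0 30 [0.483, -0.045] 0.1 None
0 30 [0.571, 0.043] 0 [-0.17  0.03  2.47  2.78  0.42  1.82]
0 30 [0.571, 0.043] 0.1 None
0 30 [0.483, 0.043] 0 None
0 30 [0.483, 0.043] 0.1 None
```

Emit:
move_arm(
  commands=[
    [0,0,0,0,0,30,255],
    [0,0,0,0,10,70,255],
    [0,0,0,0,20,110,255],
    [0,0,0,0,30,150,255],
    [0,0,0,0,40,190,255],
    [-0.15,0,0,0,60,220,255],
    [-0.3,0,0,0,80,240,255],
    [-0.45,0,0,0,100,240,255],
    [-0.6,0,0,0,130,240,255],
    [-0.75,0,0,0,160,240,255],
    [-0.78,0,0,10,180,240,255],
    [-0.78,0,0,10,180,240,255],
  ],
)

```text
time: 6.35
eef_pos: [0.456, -0.182, 0.2559]
tcp_rot: [0.015, 0.685, -0.017, 0.728]
contact_force: [1.7, 0.1, -0.4]
opening: 0.269
```

```bash
python3 - <<'E'
from h import *
s=st()
c=cam("wrist"); cv2.imwrite("pics/w5.png",c["color"][:,:,::-1])
t=cam("top"); P=cloud(t)
# plate centre: light disc 
im=t["color"].astype(int); 
z=P[...,2]; m=(np.abs(z-.051)<.012)
u0,u1,v0,v1=290,362,145,222
hsv=cv2.cvtColor(t["color"],cv2.COLOR_RGB2HSV)
print(t["color"][182,310],t["color"][215,295],t["color"][182,345])
E
```

```text
t 6.35 pos [ 456.  -182.   255.9] x [ 0.06  -0.005 -0.998] z [ 0.997 -0.046  0.06 ] F [ 1.7  0.1 -0.4] op 0.269 q [-0.6  -0.18  2.02  0.03  1.25 -0.57]
[190 178 152] [148 142 128] [189 178 153]
```

View pics/w5.png

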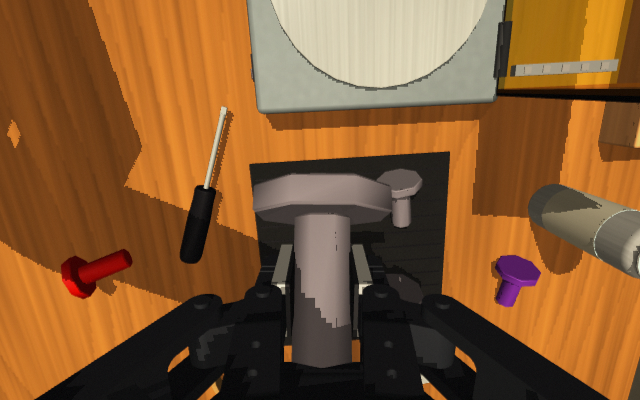

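```bash
cat > inhand.py <<'E'
from h import *
def inhand(c,s,name=None,stemhalf=12):
    r=R.from_quat(s["tcp_rot"]).as_matrix()
    Q=(cloud(c)-s["eef_pos"])@r     # tool frame
    ok=(c["depth"]>0)
    m=ok&(np.abs(Q[...,2])<.04)&(Q[...,0]>-.06)&(Q[...,0]<.05)&(np.abs(Q[...,1])<.09)
    K=Q[m]*1000
    for y in range(-40,80,5):
        k=K[(K[:,1]>=y)&(K[:,1]<y+5)]
        if len(k)>8: print("y %d n %d x(min p5) %.1f  z %.1f..%.1f "%(y+2,len(k),np.percentile(k[:,0],3),k[:,2].min(),k[:,2].max()))
    return K
E
python3 - <<'E'
from inhand import *
s=readout.get_state(); inhand(cam("wrist"),s)
E
```

```text
y -28 n 82 x(min p5) -36.0  z -11.9..12.1 
y -23 n 853 x(min p5) -39.4  z -11.6..12.2 
y -18 n 954 x(min p5) -37.3  z -11.6..12.4 
y -13 n 1208 x(min p5) -59.1  z -35.4..35.9 
y -8 n 2081 x(min p5) -59.4  z -40.0..40.0 
y -3 n 2133 x(min p5) -57.8  z -40.0..40.0 
y 2 n 2151 x(min p5) -57.7  z -39.8..39.9 
y 7 n 3749 x(min p5) -58.1  z -35.5..36.2 
y 12 n 6279 x(min p5) -58.8  z -40.0..40.0 
y 17 n 1011 x(min p5) -17.4  z -27.8..28.5 
y 22 n 1010 x(min p5) -14.5  z -27.6..28.5 
y 27 n 811 x(min p5) -14.5  z -28.1..29.1 
y 32 n 1073 x(min p5) -22.8  z -28.5..29.6 
y 37 n 1840 x(min p5) -25.1  z -28.6..29.9 
y 42 n 1426 x(min p5) -23.1  z -22.7..23.6 
y 47 n 232 x(min p5) -20.8  z -12.6..13.4
```

```bash
cat >> inhand.py <<'E'
def axis(c,s,half=12,thr=1.5,ylo=-24,yhi=26):
    "stem ridge line in tool frame -> axis direction & point; returns unit vec toward pad, offset"
    r=R.from_quat(s["tcp_rot"]).as_matrix()
    Q=((cloud(c)-s["eef_pos"])@r*1000); m=(c["depth"]>0)&(np.abs(Q[...,2])<3)&(Q[...,1]>ylo)&(Q[...,1]<yhi)&(Q[...,0]>-60)&(Q[...,0]<30)
    k=Q[m]; 
    for it in range(6):
        p=np.polyfit(k[:,1],k[:,0],1); e=k[:,0]-np.polyval(p,k[:,1]); sd=max(e.std()*1.5,thr); k=k[np.abs(e)<sd]
    ang=np.arctan(p[0]); v=np.array([np.sin(ang),np.cos(ang),0])
    n=np.array([np.cos(ang),-np.sin(ang),0])  # away from camera
    pt=np.array([np.polyval(p,0),0,0])+half*n
    print("axis angle from toolx",round(90-np.degrees(ang),1),"n",len(k),"res",round(e.std(),2),"pt",pt.round(1))
    # pad extent along v
    M=(c["depth"]>0)&(np.abs(Q[...,2])<30)&(Q[...,0]>-60)&(Q[...,0]<60)&(np.abs(Q[...,1])<90)
    K=Q[M]; sv=(K-pt)@v; rad=(K-pt)@n
    ok=(np.abs(rad)<33)
    h,b=np.histogram(sv[ok],np.arange(-60,70,2)); print("v max (pad flat face)",[(int(x),int(y)) for x,y in zip(b,h) if y>30][-8:])
    return v,pt
E
python3 - <<'E'
from inhand import *
s=readout.get_state(); v,pt=axis(cam("wrist"),s)
print(v)
E
```

```text
axis angle from toolx 60.6 n 2197 res 0.66 pt [-15.3  -5.9   0. ]
v max (pad flat face) [(28, 262), (30, 1918), (32, 758), (34, 722), (36, 696), (38, 708), (40, 685), (42, 435)]
[0.49030017 0.87155364 0.        ]
```

```bash
cat > plate.py <<'E'
from h import *
def plate(c,seed,lo=165,win=None):
    g=cv2.cvtColor(c["color"],cv2.COLOR_RGB2GRAY)
    m=(g>lo).astype(np.uint8)
    if win: 
        w=np.zeros_like(m); w[win[2]:win[3],win[0]:win[1]]=1; m&=w
    m=cv2.morphologyEx(m,cv2.MORPH_OPEN,np.ones((3,3)))
    n,l,s,ce=cv2.connectedComponentsWithStats(m); k=l[seed[1],seed[0]]
    cs,_=cv2.findContours((l==k).astype(np.uint8),cv2.RETR_EXTERNAL,cv2.CHAIN_APPROX_NONE)
    b=max(cs,key=len)[:,0]
    X=np.array([onplane(c,u,v,.051)[:2] for u,v in b])
    hull=cv2.convexHull(b)[:,0]; X=np.array([onplane(c,u,v,.051)[:2] for u,v in hull])
    A=np.c_[2*X,np.ones(len(X))]; q=np.linalg.lstsq(A,(X**2).sum(1),rcond=None)[0]
    r=np.sqrt(q[2]+q[0]**2+q[1]**2); return q[:2],r,s[k]
E
python3 - <<'E'
from plate import *
c=cam("top")
for lo in (155,165,170): print(plate(c,(315,175),lo,(286,366,144,222)))
c=cam("scene")
for lo in (150,160,170,180): print(plate(c,(325,215),lo,(295,365,180,238)))
E
```

```text
(array([0.5324998 , 0.00185078]), np.float64(0.10483513236140883), array([ 292,  149,   65,   64, 3251], dtype=int32))
(array([0.53243366, 0.00180966]), np.float64(0.10225349930233729), array([ 293,  150,   63,   63, 3084], dtype=int32))
(array([0.5325918 , 0.00132581]), np.float64(0.10114220905669845), array([ 294,  150,   62,   62, 2997], dtype=int32))
(array([ 0.52052278, -0.00262162]), np.float64(0.12330159283912674), array([ 299,  186,   62,   44, 1934], dtype=int32))
(array([0.53222558, 0.0040387 ]), np.float64(0.1044873479082837), array([ 303,  187,   56,   38, 1489], dtype=int32))
(array([0.53237666, 0.00189798]), np.float64(0.10096915014297382), array([ 304,  188,   55,   36, 1390], dtype=int32))
(array([ 0.54247065, -0.01570072]), np.float64(0.08315255319220373), array([311, 196,  47,  28, 803], dtype=int32))
```

```bash
cat > place.py <<'E'
from inhand import *
from kin import *
def place(site,v,pt,L,zt=51.5,q=None):
    "tcp pose so the flat face centre sits at site; v: unit toward pad in tool, pt axis point, L: dist pt->flat face"
    ang=np.arctan2(v[1],v[0])
    Rt=rot("x",-ang)@down()
    f=np.array(pt)+L*np.array(v)
    t=np.array([*site,zt])-Rt@f
    for dz in (80,20,0):
        plan(t+[0,0,dz],Rt)
    s=readout.get_state(); b=ik(t/1000,Rt,[np.array(s["qpos"])]); print("ik",None if b is None else b[1].round(2)); return t,Rt
E
python3 - <<'E'
from place import *
print(place((488.5,-42),[.4903,.8716,0],[-15.3,-5.9,0],42.6))
E
```

```text
turn [-1.054  0.081  0.017] deg 60.6 shift [ 32.8 134.4 -94. ]
turn [-1.054  0.081  0.017] deg 60.6 shift [  32.8  134.4 -154. ]
turn [-1.054  0.081  0.017] deg 60.6 shift [  32.8  134.4 -174. ]
ik [ 0.12  0.33  2.12 -1.14  1.26  0.83]
(array([488.5       , -52.44228892,  81.45819765]), array([[ 0.        ,  0.        ,  1.        ],
       [-0.87156485,  0.49028023,  0.        ],
       [-0.49028023, -0.87156485,  0.        ]]))
```

Emit:
move_arm(
  commands=[
    [-0.1,0.01,0,5,20,0,255],
    [-0.24,0.02,0.004,10,40,0,255],
    [-0.38,0.03,0.006,15,60,0,255],
    [-0.52,0.04,0.008,20,80,0,255],
    [-0.66,0.05,0.01,25,100,-10,255],
    [-0.8,0.06,0.013,30,120,-30,255],
    [-0.94,0.072,0.015,33,134,-50,255],
    [-1.054,0.081,0.017,33,134,-70,255],
    [-1.054,0.081,0.017,33,134,-94,255],
    [-1.054,0.081,0.017,33,134,-94,255],
    [-1.054,0.081,0.017,33,134,-94,255],
    [-1.054,0.081,0.017,33,134,-94,255],
  ],
)

```text
time: 7.85
eef_pos: [0.4899, -0.0535, 0.1633]
tcp_rot: [-0.356, 0.61, -0.358, 0.611]
contact_force: [-0.1, 0.5, -0.5]
opening: 0.269
```

```bash
python3 - <<'E'
from place import *
s=st(); c=cam("wrist"); cv2.imwrite("pics/w6.png",c["color"][:,:,::-1])
v,pt=axis(c,s)
place((488.5,-42),v,pt,42.6)
c=cam("scene"); crop(c,230,430,120,270,4,"s6.png")
E
```

```text
t 7.85 pos [489.9 -53.5 163.3] x [-0.    -0.871 -0.491] z [ 1.    -0.002  0.003] F [-0.1  0.5 -0.5] op 0.269 q [ 0.13  0.2   2.09 -1.1   1.33  0.69]
axis angle from toolx 60.6 n 2170 res 0.64 pt [-14.6  -5.9   0. ]
v max (pad flat face) [(28, 259), (30, 1936), (32, 760), (34, 711), (36, 714), (38, 693), (40, 701), (42, 417)]
turn [0.    0.004 0.002] deg 0.2 shift [-1.4  1.7 -1.8]
turn [0.    0.004 0.002] deg 0.2 shift [ -1.4   1.7 -61.8]
turn [0.    0.004 0.002] deg 0.2 shift [ -1.4   1.7 -81.8]
ik [ 0.12  0.32  2.12 -1.14  1.26  0.83]
```

View pics/s6.png

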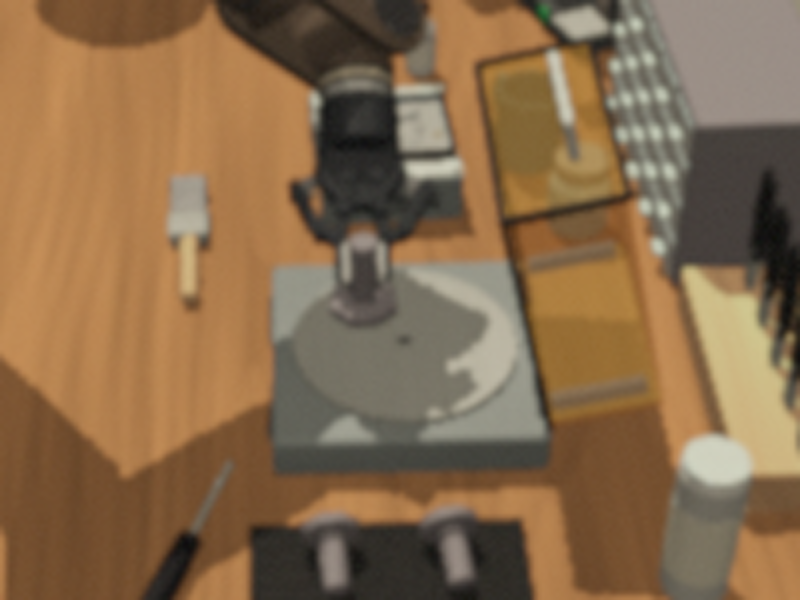

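View pics/w6.png

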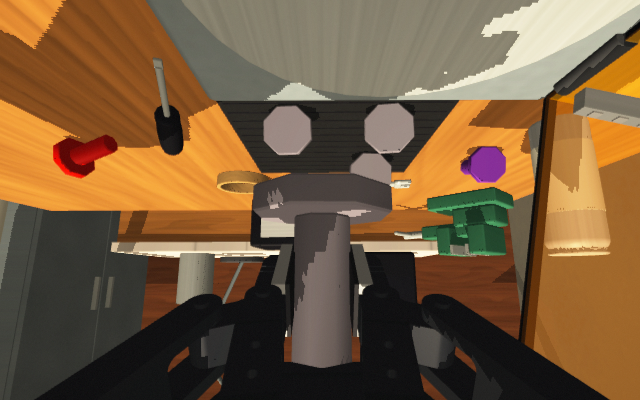

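Emit:
move_arm(
  commands=[
    [0,0.004,0.002,-1,2,-25,255],
    [0,0.004,0.002,-1.4,1.7,-45,255],
    [0,0.004,0.002,-1.4,1.7,-60,255],
    [0,0.004,0.002,-1.4,1.7,-68,255],
    [0,0.004,0.002,-1.4,1.7,-73,255],
    [0,0.004,0.002,-1.4,1.7,-77,255],
    [0,0.004,0.002,-1.4,1.7,-79,255],
    [0,0.004,0.002,-1.4,1.7,-79,255],
  ],
)

```text
time: 8.75
eef_pos: [0.4886, -0.0516, 0.0848]
tcp_rot: [-0.357, 0.61, -0.357, 0.611]
contact_force: [0.5, 0.7, -0.6]
opening: 0.266
```

```bash
python3 - <<'E'
from place import *
s=st(); c=cam("wrist"); cv2.imwrite("pics/w7.png",c["color"][:,:,::-1])
v,pt=axis(c,s)
place((488.5,-42),v,pt,42.6)
r=R.from_quat(s["tcp_rot"]).as_matrix(); print("flat centre", s["eef_pos"]*1000+r@(pt+42.6*v))
P=cloud(c); print("plate z", [P[v_,u_].round(4) for u_,v_ in ((300,30),(350,40),(450,40),(250,40))])
E
```

```text
t 8.75 pos [488.6 -51.6  84.8] x [ 0.    -0.871 -0.491] z [1.    0.    0.001] F [ 0.5  0.7 -0.6] op 0.266 q [ 0.13  0.35  2.09 -1.13  1.26  0.83]
axis angle from toolx 60.7 n 2169 res 0.65 pt [-14.6  -5.9   0. ]
v max (pad flat face) [(32, 766), (34, 720), (36, 708), (38, 694), (40, 695), (42, 440), (44, 1871), (46, 136)]
turn [-0.002  0.001 -0.   ] deg 0.1 shift [-0.1 -0.2 76.9]
turn [-0.002  0.001 -0.   ] deg 0.1 shift [-0.1 -0.2 16.9]
turn [-0.002  0.001 -0.   ] deg 0.1 shift [-0.1 -0.2 -3.1]
ik [ 0.12  0.33  2.12 -1.14  1.26  0.83]
flat centre [488.64724211 -41.75420567  54.51661748]
plate z [array([0.4854, 0.0607, 0.0519]), array([0.4938, 0.0575, 0.0513]), array([0.5108, 0.0578, 0.0515]), array([0.4767, 0.0578, 0.0515])]
```

View pics/w7.png

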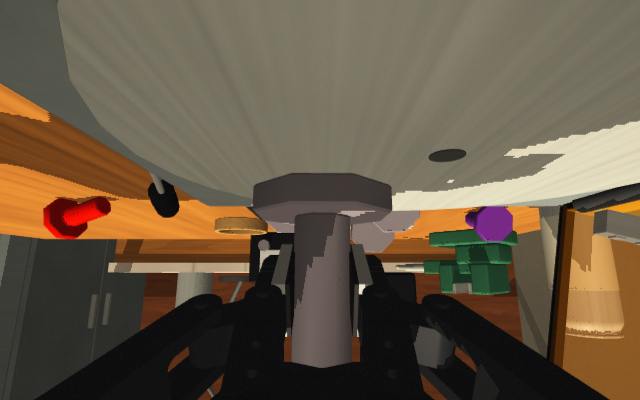

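3 mm left above the plate, so I'll lower until it touches.

Emit:
move_arm(
  commands=[
    [0,0,0,0,0,-1.5,255],
    [0,0,0,0,0,-2.5,255],
    [0,0,0,0,0,-3,255],
    [0,0,0,0,0,-3,255],
  ],
)

```text
time: 9.2
eef_pos: [0.489, -0.0517, 0.0828]
tcp_rot: [-0.357, 0.61, -0.357, 0.611]
contact_force: [-0.3, 1.6, 3.3]
opening: 0.263
```

Emit:
move_arm(
  commands=[
    [0,0,0,0,0,0,150],
    [0,0,0,0,0,0,130],
    [0,0,0,0,0,0,120],
    [0,0,0,0,0,0,120],
    [0,0,0,0,17,10,120],
    [0,0,0,0,35,20,120],
    [0,0,0,0,60,40,120],
    [0,0,0,0,80,70,120],
    [0,0,0,0,90,110,120],
    [0,0,0,0,90,150,120],
  ],
)

```text
time: 10.2
eef_pos: [0.4888, 0.0395, 0.2336]
tcp_rot: [-0.358, 0.61, -0.356, 0.611]
contact_force: [0.5, -0.5, -0.0]
opening: 0.53
```

```bash
python3 - <<'E'
from place import *
s=st(); c=cam("wrist"); cv2.imwrite("pics/w8.png",c["color"][:,:,::-1])
P=cloud(c)*1000
m=(P[...,2]>56)&(P[...,2]<140)&(np.abs(P[...,0]-488)<50)&(np.abs(P[...,1]+42)<50)
k=P[m]; 
for z in range(56,132,6):
    a=k[(k[:,2]>=z)&(k[:,2]<z+6)]
    if len(a)>5: print(z,len(a),a[:,:2].min(0).round(1),a[:,:2].max(0).round(1))
E
```

```text
t 10.2 pos [488.8  39.5 233.6] x [ 0.002 -0.872 -0.49 ] z [ 1.     0.002 -0.   ] F [ 0.5 -0.5 -0. ] op 0.53 q [ 0.3   0.16  1.98 -0.99  1.53  0.63]
56 518 [460.8 -54.6] [518.3 -11. ]
62 2151 [460.4 -67.1] [518.4 -11. ]
68 210 [477.7 -37.4] [501.4 -28.1]
74 213 [477.8 -37.9] [501.3 -28.6]
80 215 [477.8 -36.9] [501.2 -28.3]
86 216 [477.9 -37.4] [501.2 -28.2]
92 221 [477.9 -37.9] [501.2 -28.3]
98 221 [478.  -37.6] [501.1 -28.3]
104 220 [478.1 -36.8] [501. -28.]
110 235 [477.4 -37.4] [501. -28.]
116 240 [477.4 -37.5] [500.9 -28.4]
122 498 [477.5 -53.1] [501.2 -28.4]
```

View pics/w8.png

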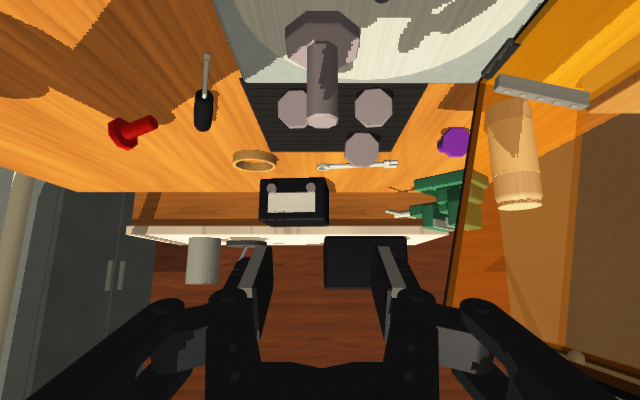

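Emit:
move_arm(
  commands=[
    [0.1,0,0,0,-10,40,60],
    [0.24,0,0,0,-40,80,0],
    [0.38,0,0,0,-80,110,0],
    [0.52,0,0,0,-120,126,0],
    [0.66,0,0,0,-160,126,0],
    [0.8,0,0,0,-200,126,0],
    [0.94,0,0,0,-240,126,0],
    [1.055,0,0,0,-260,126,0],
    [1.055,0,0,0,-260,126,0],
    [1.055,0,0,0,-260,126,0],
    [1.055,0,0,0,-260,126,0],
  ],
)

```text
time: 11.35
eef_pos: [0.4918, -0.2194, 0.3673]
tcp_rot: [0.002, 0.705, -0.005, 0.71]
contact_force: [-0.4, 0.5, -0.4]
opening: 1.002
```

```bash
cat > pick.py <<'E'
from hold import *
from kin import *
def measure(c,box=None):
    P=cloud(c)*1000; z=P[...,2]
    m=(z>9)&(z<90)&(c["depth"]>0)&(P[...,0]>395)&(P[...,0]<660)&(P[...,1]<-185)&(P[...,1]>-445)
    m=cv2.morphologyEx(m.astype(np.uint8),cv2.MORPH_OPEN,np.ones((3,3)))
    n,l,s,cen=cv2.connectedComponentsWithStats(m); out=[]
    for i in range(1,n):
        if s[i,4]<200: continue
        Q=P[l==i]
        if Q[:,1].max()-Q[:,1].min()<35: continue
        big=Q[:,2].max()>57
        yend=np.percentile(Q[:,1],1)
        k=Q[(Q[:,1]<yend+(34 if big else 26))]
        ys=[];xs=[];zs=[]
        for y in np.arange(yend+1,yend+(34 if big else 26),4):
            a=k[(k[:,1]>=y)&(k[:,1]<y+4)]
            if len(a)>5: ys.append(y+2); xs.append((a[:,0].min()+a[:,0].max())/2); zs.append(np.percentile(a[:,2],95))
        p=np.polyfit(ys,xs,1); pz=np.polyfit(ys,zs,1)
        out.append(dict(px=cen[i].round(),big=big,yend=yend,slope=p[0],xend=np.polyval(p,yend),zt=np.polyval(pz,yend),zs=pz[0]))
        print(cen[i].round(),"area",s[i,4],"big" if big else "small","end x %.1f y %.1f ztop %.1f"%(out[-1]["xend"],yend,out[-1]["zt"]),"dx/dy %.3f dz/dy %.3f"%(p[0],pz[0]),"zmax %.1f"%Q[:,2].max())
    return out
def grasp(o,alpha=.785,back=5,from_end=None):
    half=12 if o["big"] else 11; tilt=.26 if o["big"] else .24
    fe=from_end or (37 if o["big"] else 30)
    psi=np.arctan(o["slope"])      # axis toward -y: (-slope,-1)
    Rz=rot("z",-psi)
    a=Rz@np.array([0,-np.cos(tilt),-np.sin(tilt)]); n=Rz@np.array([0,-np.sin(tilt),np.cos(tilt)])
    end=np.array([o["xend"],o["yend"],o["zt"]])-half*n
    g=end-fe*a
    Rt=Rz@rot("x",alpha)@down(); t=g+(19-back)*Rt[:,0]
    print("grasp pt",g.round(1)); plan(t-100*Rt[:,0]+[0,0,60],Rt); plan(t-60*Rt[:,0],Rt); plan(t,Rt)
    s=readout.get_state(); b=ik(t/1000,Rt,[np.array(s["qpos"])]); print("ik",None if b is None else b[1].round(2),"t",t.round(1))
E
python3 - <<'E'
from pick import *
s=st(); c=cam("wrist"); cv2.imwrite("pics/w9.png",c["color"][:,:,::-1])
o=measure(c)
for x in o:
    if x["big"]: grasp(x)
E
```

```text
t 11.35 pos [ 491.8 -219.4  367.3] x [ 0.007 -0.004 -1.   ] z [ 1.    -0.009  0.007] F [-0.4  0.5 -0.4] op 1.002 q [-0.61 -0.1   1.74  0.    1.49 -0.6 ]
[367. 151.] area 1005 small end x 565.4 y -264.5 ztop 26.8 dx/dy -0.203 dz/dy 0.219 zmax 54.3
[295. 155.] area 975 small end x 460.1 y -268.0 ztop 26.0 dx/dy -0.069 dz/dy 0.264 zmax 53.6
[362. 242.] area 1294 big end x 550.3 y -416.9 ztop 28.3 dx/dy 0.105 dz/dy 0.259 zmax 63.7
grasp pt [ 554.4 -378.3   26.3]
turn [ 0.789 -0.037 -0.089] deg 45.5 shift [  56.1 -219.9 -220.4]
turn [ 0.789 -0.037 -0.089] deg 45.5 shift [  59.  -191.8 -308.7]
turn [ 0.789 -0.037 -0.089] deg 45.5 shift [  63.5 -149.6 -351.2]
ik [-0.93  0.78  1.44  0.5   1.56 -1.  ] t [ 555.4 -368.5   16.3]
```

View pics/w9.png

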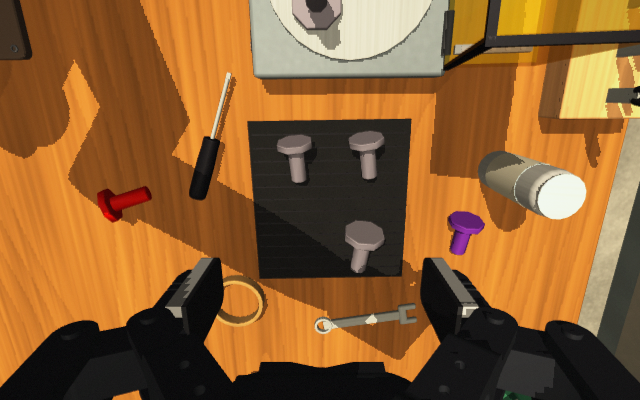

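Remaining on the mat are one large holder at (362,242) and two small ones at (295,155) and (367,151). The first holder is standing on the plate at (317,10). I'll pick the large one now.

Emit:
move_arm(
  commands=[
    [0.13,-0.005,-0.015,15,-40,-20,0],
    [0.27,-0.01,-0.03,30,-80,-60,0],
    [0.41,-0.02,-0.045,40,-120,-100,0],
    [0.55,-0.025,-0.06,50,-160,-140,0],
    [0.69,-0.03,-0.075,56,-200,-180,0],
    [0.789,-0.037,-0.089,56,-220,-220,0],
    [0.789,-0.037,-0.089,57,-210,-260,0],
    [0.789,-0.037,-0.089,59,-192,-309,0],
    [0.789,-0.037,-0.089,61,-170,-331,0],
    [0.789,-0.037,-0.089,63.5,-150,-351,0],
    [0.789,-0.037,-0.089,63.5,-150,-351,0],
    [0.789,-0.037,-0.089,63.5,-150,-351,0],
  ],
)

```text
time: 12.6
eef_pos: [0.5565, -0.3677, 0.0172]
tcp_rot: [0.303, 0.639, 0.237, 0.666]
contact_force: [-0.4, -0.1, 0.8]
opening: 1.0
```

```bash
python3 - <<'E'
from pick import *
s=st(); c=cam("wrist"); cv2.imwrite("pics/w10.png",c["color"][:,:,::-1])
E
```

```text
t 12.6 pos [ 556.5 -367.7   17.2] x [ 0.072  0.703 -0.708] z [ 0.995 -0.102 -0.   ] F [-0.4 -0.1  0.8] op 1.0 q [-0.92  0.78  1.43  0.5   1.56 -0.99]
```

View pics/w10.png

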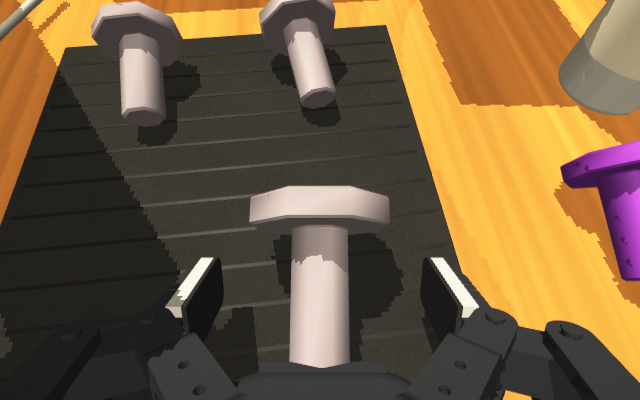

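The stem is centred between the fingers at (320,290), so I'll close and lift.

Emit:
move_arm(
  commands=[
    [0,0,0,0,0,-1.5,100],
    [0,0,0,0,0,-1.5,160],
    [0,0,0,0,0,-1.5,220],
    [0,0,0,0,0,-1.5,255],
    [0,0,0,0,0,-1.5,255],
    [0,0,0,0,0,-1.5,255],
    [0,0,0,0,0,-1.5,255],
    [0,0,0,0,0,20,255],
    [0,0,0,0,0,55,255],
    [0,0,0,0,0,100,255],
    [0,0,0,0,0,140,255],
    [0,0,0,0,0,180,255],
  ],
  newtons=50,
)

```text
time: 13.85
eef_pos: [0.5567, -0.3691, 0.1994]
tcp_rot: [0.303, 0.639, 0.236, 0.667]
contact_force: [0.8, -0.2, -0.8]
opening: 0.267
```

```bash
python3 - <<'E'
from place import *
s=st(); c=cam("wrist"); v,pt=axis(c,s)
t,Rt=place((576.5,-42),v,pt,42.6)
E
```

```text
t 13.85 pos [ 556.7 -369.1  199.4] x [ 0.073  0.701 -0.709] z [ 0.995 -0.103  0.001] F [ 0.8 -0.2 -0.8] op 0.267 q [-0.92  0.57  1.4   0.51  1.78 -0.87]
axis angle from toolx 60.5 n 2127 res 0.65 pt [-14.6  -5.9   0. ]
v max (pad flat face) [(26, 254), (28, 1983), (30, 718), (32, 707), (34, 692), (36, 686), (38, 673), (40, 186)]
turn [-1.829  0.101  0.062] deg 105.0 shift [ 17.6 319.2 -46.3]
turn [-1.829  0.101  0.062] deg 105.0 shift [  17.6  319.2 -106.3]
turn [-1.829  0.101  0.062] deg 105.0 shift [  17.6  319.2 -126.3]
ik [ 0.1   0.47  1.9  -1.13  1.27  0.77]
```

```bash
sed -i 's/def place(site,v,pt,L,zt=51.5,q=None):/def place(site,v,pt,L,zt=51.5,yaw=0,dzs=(120,20,0)):/; s/Rt=rot("x",-ang)@down()/Rt=rot("z",yaw)@rot("x",-ang)@down()/; s/for dz in (80,20,0)/for dz in dzs/' place.py
python3 - <<'E'
from place import *
s=readout.get_state(); v=np.array([np.cos(np.radians(60.5)),np.sin(np.radians(60.5)),0])
for st_ in ((500,-42),(566,-42)):
  place(st_,v,[-14.6,-5.9,0],40.4,yaw=.26)
# hood angle check from top camera: bar pixels
c=cam("top"); P=cloud(c); g=cv2.cvtColor(c["color"],cv2.COLOR_RGB2GRAY)
m=(P[...,2]>.29)&(P[...,2]<.40)&(P[...,0]<.72)&(abs(P[...,1])<.13)&(c["depth"]>0)&(g>110)
k=P[m]; print(len(k),np.median(k,0),np.percentile(k[:,0],[5,95]),np.percentile(k[:,1],[5,95]))
E
```

```text
turn [-1.833 -0.137  0.245] deg 106.3 shift [-56.3 319.6  -8.5]
turn [-1.833 -0.137  0.245] deg 106.3 shift [ -56.3  319.6 -108.5]
turn [-1.833 -0.137  0.245] deg 106.3 shift [ -56.3  319.6 -128.5]
ik [ 0.12  0.25  2.22 -1.33  1.09  0.8 ]
turn [-1.833 -0.137  0.245] deg 106.3 shift [  9.7 319.6  -8.5]
turn [-1.833 -0.137  0.245] deg 106.3 shift [   9.7  319.6 -108.5]
turn [-1.833 -0.137  0.245] deg 106.3 shift [   9.7  319.6 -128.5]
ik [ 0.1   0.37  2.06 -1.32  1.09  0.76]
1848 [0.6588079  0.00705934 0.29641893] [0.08058496 0.69241259] [-0.09901758  0.09454369]
```

Emit:
move_arm(
  commands=[
    [-0.15,-0.011,0.02,-10,20,20,255],
    [-0.3,-0.022,0.04,-20,50,30,255],
    [-0.45,-0.034,0.06,-30,80,30,255],
    [-0.6,-0.045,0.08,-40,110,30,255],
    [-0.75,-0.056,0.1,-50,140,30,255],
    [-0.9,-0.067,0.12,-56,170,30,255],
    [-1.05,-0.078,0.14,-56,200,30,255],
    [-1.2,-0.09,0.16,-56,230,30,255],
    [-1.35,-0.1,0.18,-56,260,20,255],
    [-1.5,-0.112,0.2,-56,290,10,255],
    [-1.65,-0.123,0.22,-56,320,0,255],
    [-1.8,-0.135,0.24,-56,320,0,255],
  ],
)

```text
time: 15.15
eef_pos: [0.5021, -0.048, 0.2034]
tcp_rot: [-0.414, 0.569, -0.257, 0.662]
contact_force: [-0.6, -0.8, -1.3]
opening: 0.269
```

```bash
python3 - <<'E'
from place import *
s=st(); c=cam("wrist"); cv2.imwrite("pics/w11.png",c["color"][:,:,::-1]); v,pt=axis(c,s)
place((566,-42),v,pt,40.4,yaw=.26,dzs=(100,20,3))
E
```

```text
t 15.15 pos [502.1 -48.  203.4] x [ 0.22  -0.811 -0.542] z [0.967 0.256 0.009] F [-0.6 -0.8 -1.3] op 0.269 q [ 0.12  0.01  2.17 -1.15  1.15  0.49]
axis angle from toolx 60.4 n 2106 res 0.65 pt [-13.4  -5.9   0. ]
v max (pad flat face) [(24, 259), (26, 298), (28, 2087), (30, 710), (32, 709), (34, 690), (36, 699), (38, 592)]
turn [-0.052 -0.013 -0.   ] deg 3.1 shift [ 68.3  -2.2 -19.4]
turn [-0.052 -0.013 -0.   ] deg 3.1 shift [ 68.3  -2.2 -99.4]
turn [-0.052 -0.013 -0.   ] deg 3.1 shift [  68.3   -2.2 -116.4]
ik [ 0.11  0.36  2.06 -1.32  1.09  0.75]
```

View pics/w11.png

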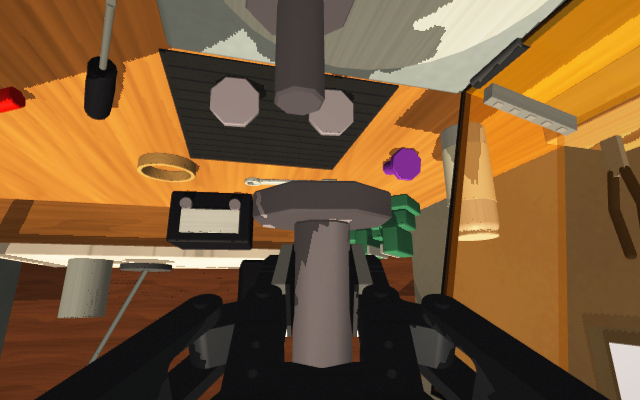

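Emit:
move_arm(
  commands=[
    [-0.05,-0.013,0,25,-2,0,255],
    [-0.05,-0.013,0,50,-2,0,255],
    [-0.05,-0.013,0,68,-2,-10,255],
    [-0.052,-0.013,0,68.3,-2.2,-35,255],
    [-0.052,-0.013,0,68.3,-2.2,-60,255],
    [-0.052,-0.013,0,68.3,-2.2,-85,255],
    [-0.052,-0.013,0,68.3,-2.2,-100,255],
    [-0.052,-0.013,0,68.3,-2.2,-108,255],
    [-0.052,-0.013,0,68.3,-2.2,-112,255],
    [-0.052,-0.013,0,68.3,-2.2,-114,255],
    [-0.052,-0.013,0,68.3,-2.2,-114,255],
  ],
)

```text
time: 16.3
eef_pos: [0.5686, -0.0504, 0.0861]
tcp_rot: [-0.432, 0.56, -0.273, 0.653]
contact_force: [0.1, 0.4, -0.1]
opening: 0.261
```

```bash
python3 - <<'E'
from place import *
s=st(); c=cam("wrist"); cv2.imwrite("pics/w12.png",c["color"][:,:,::-1]); v,pt=axis(c,s)
place((566,-42),v,pt,39.8,yaw=.26,dzs=(0,))
P=cloud(c); r=R.from_quat(s["tcp_rot"]).as_matrix(); f=s["eef_pos"]*1000+r@(pt+39.8*v); print(f)
c=cam("scene"); crop(c,230,430,120,270,4,"s12.png")
E
```

```text
t 16.3 pos [568.6 -50.4  86.1] x [ 0.224 -0.84  -0.495] z [0.966 0.257 0.001] F [ 0.1  0.4 -0.1] op 0.261 q [ 0.11  0.38  2.04 -1.31  1.1   0.75]
axis angle from toolx 60.4 n 2104 res 0.64 pt [-13.4  -5.9   0. ]
v max (pad flat face) [(30, 702), (32, 711), (34, 693), (36, 699), (38, 598), (40, 45), (44, 39), (46, 3238)]
turn [-0.001  0.001 -0.   ] deg 0.1 shift [-0.5 -0.  -6.8]
ik [ 0.11  0.37  2.06 -1.32  1.09  0.75]
[566.37397308 -41.96831793  58.04230841]
```

View pics/s12.png

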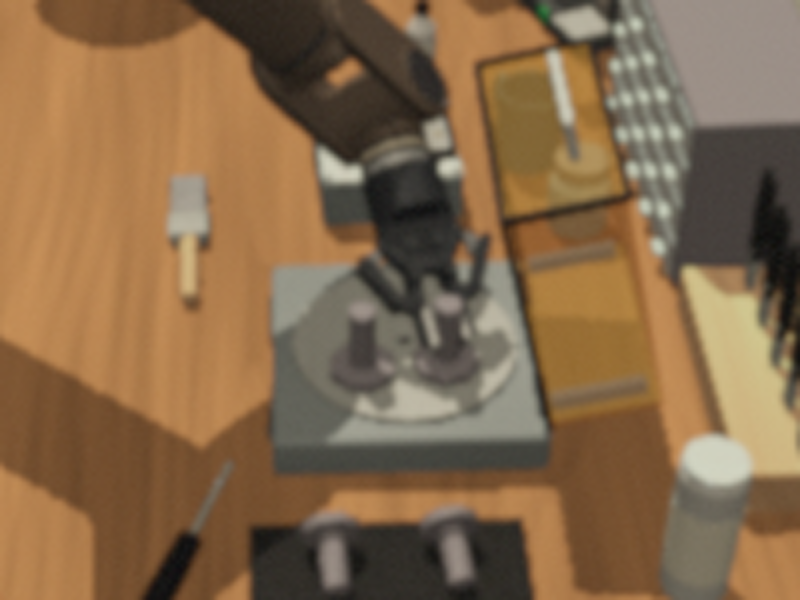

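View pics/w12.png

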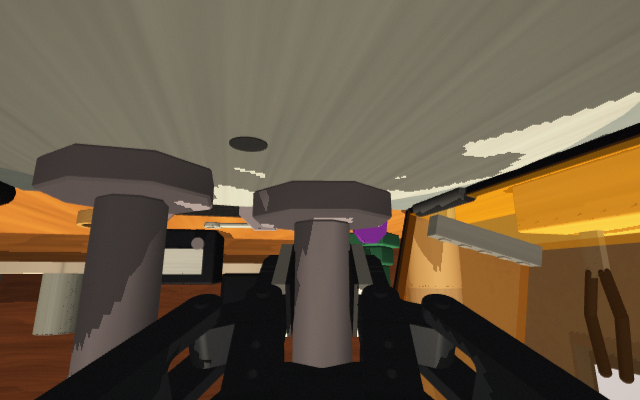

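Emit:
move_arm(
  commands=[
    [0,0,0,0,0,-2,255],
    [0,0,0,0,0,-4,255],
    [0,0,0,0,0,-5,255],
    [0,0,0,0,0,-6,255],
    [0,0,0,0,0,-6.5,255],
    [0,0,0,0,0,-6.5,255],
  ],
)

```text
time: 17.0
eef_pos: [0.5688, -0.0503, 0.0799]
tcp_rot: [-0.432, 0.559, -0.273, 0.653]
contact_force: [-0.3, 0.3, -0.7]
opening: 0.263
```

Emit:
move_arm(
  commands=[
    [0,0,0,0,0,-1,255],
    [0,0,0,0,0,-2,255],
    [0,0,0,0,0,-2,255],
  ],
)

```text
time: 17.3
eef_pos: [0.5692, -0.0507, 0.0799]
tcp_rot: [-0.432, 0.559, -0.275, 0.652]
contact_force: [-3.3, 0.8, 6.2]
opening: 0.269
```

Emit:
move_arm(
  commands=[
    [0,0,0,0,0,0,150],
    [0,0,0,0,0,0,130],
    [0,0,0,0,0,0,120],
    [0,0,0,0,0,0,120],
    [0,0,0,-4.5,17,10,120],
    [0,0,0,-9,34,20,120],
    [0,0,0,-18,60,45,120],
    [0,0,0,-30,80,80,120],
    [0,0,0,-50,80,120,120],
    [0,0,0,-70,70,160,120],
    [0,0,0,-80,70,160,120],
  ],
)

```text
time: 18.4
eef_pos: [0.4905, 0.0198, 0.2462]
tcp_rot: [-0.43, 0.555, -0.277, 0.656]
contact_force: [0.3, -0.0, -0.0]
opening: 0.532
```

```bash
cat >> place.py <<'E'
def standing(c):
    P=cloud(c)*1000
    m=((P[...,2]>80)&(P[...,2]<140)&(np.hypot(P[...,0]-532.5,P[...,1]-2)<110)&(c["depth"]>0)).astype(np.uint8)
    n,l,s,ce=cv2.connectedComponentsWithStats(m)
    for i in range(1,n):
        if s[i,4]<60: continue
        k=P[l==i]; top=k[k[:,2]>k[:,2].max()-5]
        print(ce[i].round(),s[i,4],"stem x %.1f..%.1f y max %.1f"%(k[:,0].min(),k[:,0].max(),k[:,1].max()),"top z %.1f"%np.median(top[:,2]),"top mid",((top.min(0)+top.max(0))/2).round(1)[:2])
E
python3 - <<'E'
from place import *
s=st(); c=cam("wrist"); cv2.imwrite("pics/w13.png",c["color"][:,:,::-1]); standing(c)
E
```

```text
t 18.4 pos [490.5  19.8 246.2] x [ 0.23  -0.841 -0.489] z [0.966 0.257 0.013] F [ 0.3 -0.  -0. ] op 0.532 q [ 0.28  0.    2.11 -1.12  1.32  0.51]
[296.  62.] 2525 stem x 477.1..501.6 y max -27.8 top z 126.2 top mid [489.4 -40.8]
[393.  77.] 2194 stem x 553.6..578.4 y max -28.1 top z 126.2 top mid [566.3 -40.7]
```

View pics/w13.png

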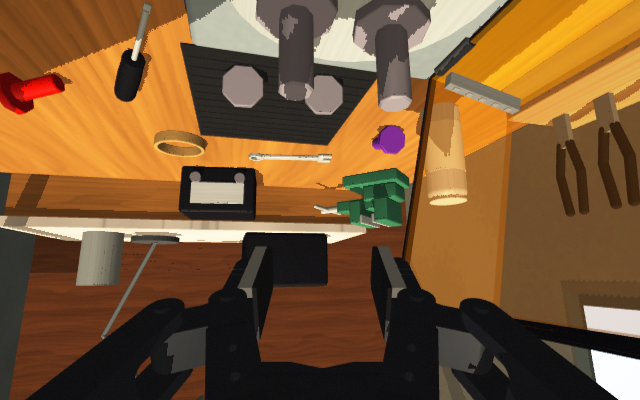

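```bash
python3 - <<'E'
from h import *
plan([490,-150,330],down())
E
```

```text
turn [ 1.051  0.144 -0.23 ] deg 62.2 shift [   1.6 -169.7   87.3]
```

Emit:
move_arm(
  commands=[
    [0.1,0.014,-0.02,0,-10,30,60],
    [0.24,0.033,-0.05,0,-30,60,0],
    [0.38,0.052,-0.08,0,-50,80,0],
    [0.52,0.071,-0.11,0,-80,87,0],
    [0.66,0.09,-0.144,0,-110,87,0],
    [0.8,0.11,-0.175,0,-140,87,0],
    [0.94,0.13,-0.205,0,-170,87,0],
    [1.051,0.144,-0.23,0,-170,87,0],
    [1.051,0.144,-0.23,0,-170,87,0],
    [1.051,0.144,-0.23,0,-170,87,0],
  ],
)

```text
time: 19.45
eef_pos: [0.4881, -0.1508, 0.3277]
tcp_rot: [0.001, 0.708, -0.0, 0.706]
contact_force: [-0.5, 0.1, 0.2]
opening: 1.001
```

```bash
python3 - <<'E'
from pick import *
s=st(); c=cam("wrist"); cv2.imwrite("pics/w14.png",c["color"][:,:,::-1])
o=measure(c)
for x in o: grasp(x,back=5)
E
```

```text
t 19.45 pos [ 488.1 -150.8  327.7] x [-0.003  0.001 -1.   ] z [ 1.    -0.002 -0.003] F [-0.5  0.1  0.2] op 1.001 q [-0.5  -0.14  1.85 -0.    1.43 -0.5 ]
[374. 206.] area 1113 small end x 564.6 y -264.1 ztop 26.2 dx/dy -0.116 dz/dy 0.249 zmax 53.2
[299. 208.] area 1089 small end x 460.0 y -267.8 ztop 26.4 dx/dy -0.045 dz/dy 0.244 zmax 53.9
grasp pt [ 561.  -232.6   22.6]
turn [0.784 0.043 0.108] deg 45.4 shift [  79.8 -143.  -184.6]
turn [0.784 0.043 0.108] deg 45.4 shift [  76.5 -114.9 -272.9]
turn [0.784 0.043 0.108] deg 45.4 shift [  71.7  -72.8 -315.3]
ik [-0.75  0.68  1.62  0.48  1.5  -1.06] t [ 559.9 -222.7   12.7]
grasp pt [ 458.6 -236.1   22.9]
turn [0.784 0.015 0.042] deg 45.0 shift [ -26.9 -146.9 -184.4]
turn [0.784 0.015 0.042] deg 45.0 shift [ -28.2 -118.6 -272.6]
turn [0.784 0.015 0.042] deg 45.0 shift [ -30.1  -76.3 -315.1]
ik [-0.88  0.53  1.86  0.44  1.44 -1.14] t [ 458.1 -226.2   13. ]
```

View pics/w14.png

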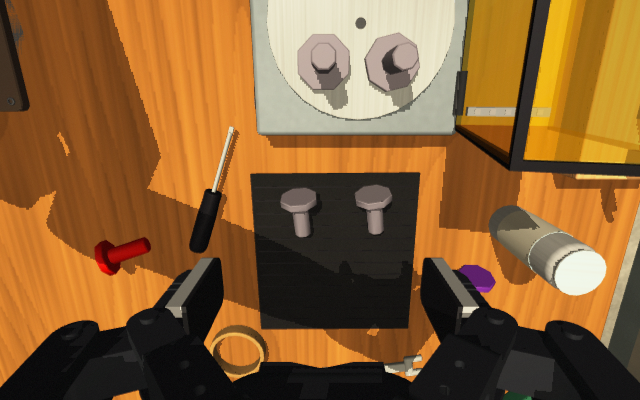

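```bash
python3 - <<'E'
from h import *
c=cam("wrist"); P=cloud(c)*1000
m=(P[...,2]>20)&(P[...,2]<170)&(P[...,0]>600)&(P[...,1]<-150)&(P[...,1]>-420)
n,l,s,ce=cv2.connectedComponentsWithStats(m.astype(np.uint8))
for i in range(1,n):
    if s[i,4]>80: k=P[l==i]; print(ce[i].round(),k.min(0).round(),k.max(0).round())
E
```

```text
[598. 179.] [ 809. -180.   27.] [ 893. -174.   53.]
[549. 253.] [ 730. -283.   20.] [ 788. -228.  153.]
[481. 281.] [ 695. -345.   20.] [ 738. -327.   50.]
```

Emit:
move_arm(
  commands=[
    [0.13,0.008,0.015,15,-30,-20,0],
    [0.27,0.015,0.035,30,-60,-50,0],
    [0.41,0.02,0.055,45,-85,-80,0],
    [0.55,0.03,0.075,60,-110,-110,0],
    [0.69,0.038,0.095,70,-130,-150,0],
    [0.784,0.043,0.108,79,-143,-185,0],
    [0.784,0.043,0.108,79,-143,-185,0],
    [0.784,0.043,0.108,79,-143,-185,0],
  ],
)

```text
time: 20.35
eef_pos: [0.567, -0.2901, 0.1406]
tcp_rot: [0.234, 0.669, 0.309, 0.635]
contact_force: [-0.3, -0.4, -0.4]
opening: 1.001
```

```bash
python3 - <<'E'
from pick import *
s=st(); c=cam("wrist"); cv2.imwrite("pics/w15.png",c["color"][:,:,::-1])
for x in measure(c):
    if x["xend"]>520: grasp(x)
E
```

```text
t 20.35 pos [ 567.  -290.1  140.6] x [-0.085  0.705 -0.704] z [ 0.993  0.117 -0.003] F [-0.3 -0.4 -0.4] op 1.001 q [-0.8   0.6   1.47  0.45  1.74 -1.  ]
[204. 222.] area 2591 small end x 457.2 y -268.9 ztop 26.1 dx/dy 0.096 dz/dy 0.242 zmax 53.3
[322. 233.] area 2597 small end x 565.4 y -265.7 ztop 25.8 dx/dy -0.138 dz/dy 0.245 zmax 53.7
grasp pt [ 561.1 -234.2   22.3]
turn [0.001 0.002 0.019] deg 1.1 shift [ 1.2 -3.6 -1.7]
turn [0.001 0.002 0.019] deg 1.1 shift [ -2.6  24.4 -90. ]
turn [0.001 0.002 0.019] deg 1.1 shift [  -8.4   66.4 -132.5]
ik [-0.75  0.68  1.61  0.47  1.51 -1.07] t [ 559.8 -224.4   12.4]
```

View pics/w15.png

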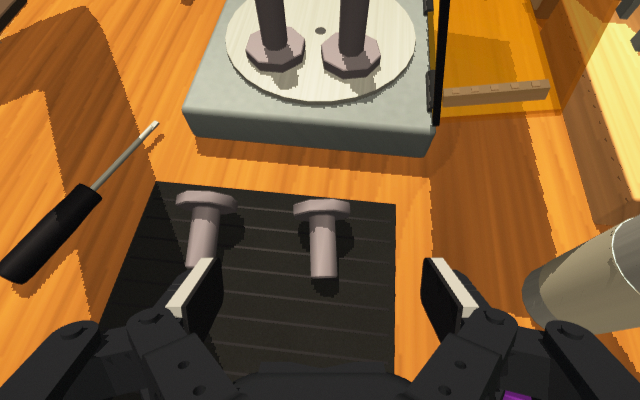

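Emit:
move_arm(
  commands=[
    [0,0.002,0.019,-1,10,-40,0],
    [0,0.002,0.019,-2.6,24,-85,0],
    [0,0.002,0.019,-5,40,-105,0],
    [0,0.002,0.019,-7,55,-121,0],
    [0,0.002,0.019,-8.4,66,-132.5,0],
    [0,0.002,0.019,-8.4,66,-132.5,0],
    [0,0.002,0.019,-8.4,66,-132.5,0],
    [0,0.002,0.019,-8.4,66,-132.5,120],
    [0,0.002,0.019,-8.4,66,-132.5,200],
    [0,0.002,0.019,-8.4,66,-132.5,255],
    [0,0.002,0.019,-8.4,66,-132.5,255],
    [0,0.002,0.019,-8.4,66,-132.5,255],
  ],
  newtons=50,
)

```text
time: 21.6
eef_pos: [0.5598, -0.2251, 0.0124]
tcp_rot: [0.225, 0.67, 0.314, 0.634]
contact_force: [0.6, -0.8, 1.3]
opening: 0.244
```

Emit:
move_arm(
  commands=[
    [0,0,0,0,0,0,255],
    [0,0,0,0,0,0,255],
    [0,0,0,0,0,20,255],
    [0,0,0,0,0,55,255],
    [0,0,0,0,0,100,255],
    [0,0,0,-10,0,140,255],
    [0,0,0,-20,0,180,255],
    [0,0,0,-20,0,180,255],
  ],
)

```text
time: 22.4
eef_pos: [0.5415, -0.2271, 0.199]
tcp_rot: [0.221, 0.669, 0.313, 0.637]
contact_force: [0.2, 0.3, 0.3]
opening: 0.242
```

```bash
python3 - <<'E'
from place import *
s=st(); c=cam("wrist"); cv2.imwrite("pics/w16.png",c["color"][:,:,::-1]); v,pt=axis(c,s,half=11,ylo=-16,yhi=18)
place((490,46),v,pt,32,yaw=.26,dzs=(100,))
place((558,46),v,pt,32,yaw=.26,dzs=(100,3))
E
```

```text
t 22.4 pos [ 541.5 -227.1  199. ] x [-0.089  0.694 -0.714] z [0.991 0.136 0.008] F [0.2 0.3 0.3] op 0.242 q [-0.76  0.41  1.61  0.46  1.75 -0.97]
axis angle from toolx 59.2 n 1470 res 0.66 pt [-16.1  -5.6   0. ]
v max (pad flat face) [(22, 240), (24, 239), (26, 1231), (28, 613), (30, 587), (32, 556), (34, 555), (36, 349)]
turn [-1.777 -0.353  0.084] deg 103.9 shift [-48.  261.8 -25.4]
ik [ 0.3   0.31  2.15 -1.19  1.18  0.82]
turn [-1.777 -0.353  0.084] deg 103.9 shift [ 20.  261.8 -25.4]
turn [-1.777 -0.353  0.084] deg 103.9 shift [  20.   261.8 -122.4]
ik [ 0.26  0.42  2.   -1.19  1.18  0.77]
```

View pics/w16.png

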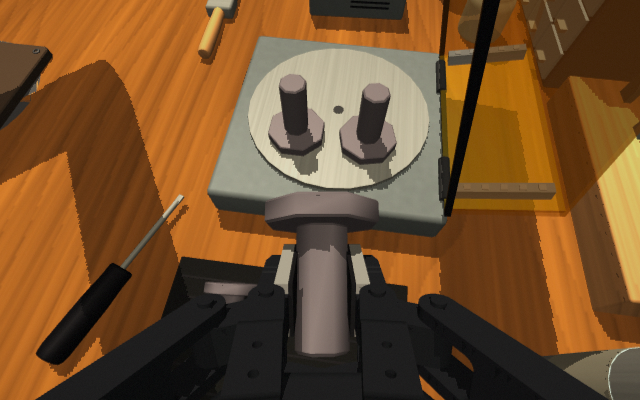

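Emit:
move_arm(
  commands=[
    [-0.15,-0.03,0.007,-15,10,20,255],
    [-0.3,-0.06,0.014,-30,20,40,255],
    [-0.45,-0.09,0.021,-48,40,40,255],
    [-0.6,-0.12,0.028,-48,65,40,255],
    [-0.75,-0.15,0.035,-48,90,40,255],
    [-0.9,-0.18,0.042,-48,115,40,255],
    [-1.05,-0.21,0.05,-48,140,40,255],
    [-1.2,-0.24,0.057,-48,170,40,255],
    [-1.35,-0.27,0.064,-48,200,30,255],
    [-1.5,-0.3,0.071,-48,230,20,255],
    [-1.65,-0.33,0.078,-48,260,10,255],
    [-1.777,-0.353,0.084,-48,262,0,255],
  ],
)

```text
time: 23.65
eef_pos: [0.4927, 0.0391, 0.1945]
tcp_rot: [-0.423, 0.566, -0.259, 0.658]
contact_force: [-0.5, 0.6, -0.9]
opening: 0.246
```

```bash
python3 - <<'E'
from place import *
s=st(); c=cam("wrist"); cv2.imwrite("pics/w17.png",c["color"][:,:,::-1]); v,pt=axis(c,s,half=11,ylo=-16,yhi=18)
place((558,46),v,pt,36.7,yaw=.26,dzs=(90,3,0))
E
```

```text
t 23.65 pos [492.7  39.1 194.5] x [ 0.225 -0.82  -0.526] z [0.965 0.263 0.001] F [-0.5  0.6 -0.9] op 0.246 q [ 0.31  0.09  2.11 -1.09  1.28  0.57]
axis angle from toolx 59.3 n 1497 res 0.66 pt [-14.8  -5.6   0. ]
v max (pad flat face) [(22, 242), (24, 247), (26, 1345), (28, 580), (30, 568), (32, 567), (34, 548), (36, 259)]
turn [-0.013 -0.015 -0.007] deg 1.2 shift [ 71.3  -1.9 -21.8]
turn [-0.013 -0.015 -0.007] deg 1.2 shift [  71.3   -1.9 -108.8]
turn [-0.013 -0.015 -0.007] deg 1.2 shift [  71.3   -1.9 -111.8]
ik [ 0.26  0.41  2.   -1.19  1.18  0.76]
```

View pics/w17.png

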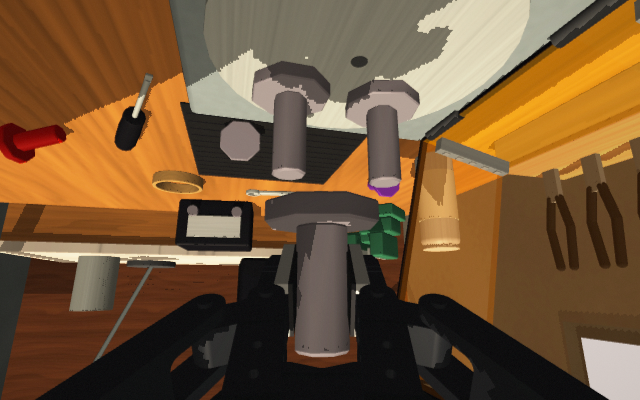

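Emit:
move_arm(
  commands=[
    [-0.01,-0.015,-0.007,25,-2,0,255],
    [-0.013,-0.015,-0.007,50,-2,0,255],
    [-0.013,-0.015,-0.007,71,-2,-15,255],
    [-0.013,-0.015,-0.007,71,-2,-40,255],
    [-0.013,-0.015,-0.007,71,-2,-65,255],
    [-0.013,-0.015,-0.007,71,-2,-85,255],
    [-0.013,-0.015,-0.007,71,-2,-98,255],
    [-0.013,-0.015,-0.007,71,-2,-105,255],
    [-0.013,-0.015,-0.007,71,-2,-108,255],
    [-0.013,-0.015,-0.007,71,-2,-108,255],
  ],
)

```text
time: 24.7
eef_pos: [0.5605, 0.0363, 0.0798]
tcp_rot: [-0.426, 0.564, -0.267, 0.655]
contact_force: [-0.0, -0.2, 0.0]
opening: 0.241
```

```bash
python3 - <<'E'
from place import *
s=st(); c=cam("wrist"); cv2.imwrite("pics/w18.png",c["color"][:,:,::-1]); v,pt=axis(c,s,half=11,ylo=-16,yhi=18)
place((558,46),v,pt,36.9,yaw=.26,dzs=(0,))
E
```

```text
t 24.7 pos [560.5  36.3  79.8] x [ 0.221 -0.831 -0.511] z [ 0.966  0.257 -0.   ] F [-0.  -0.2  0. ] op 0.241 q [ 0.27  0.42  1.98 -1.18  1.19  0.76]
axis angle from toolx 59.3 n 1491 res 0.67 pt [-14.8  -5.6   0. ]
v max (pad flat face) [(24, 238), (26, 1341), (28, 594), (30, 563), (32, 561), (34, 547), (36, 273), (40, 3027)]
turn [-0.001  0.     0.   ] deg 0.0 shift [-0.2  0.  -4.3]
ik [ 0.26  0.41  2.   -1.19  1.18  0.76]
```

View pics/w18.png

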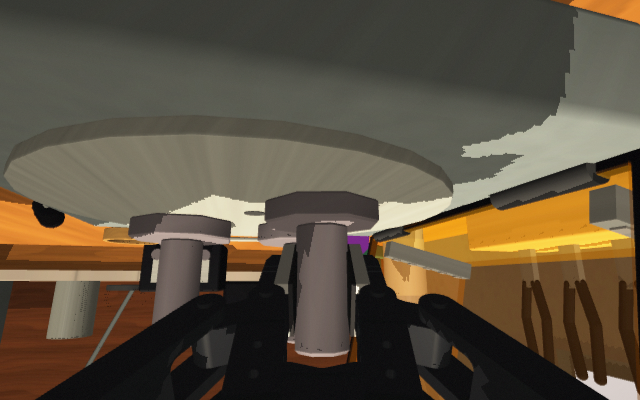

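Emit:
move_arm(
  commands=[
    [0,0,0,0,0,-1.5,255],
    [0,0,0,0,0,-3,255],
    [0,0,0,0,0,-4,255],
    [0,0,0,0,0,-5,255],
    [0,0,0,0,0,-5,255],
  ],
)

```text
time: 25.25
eef_pos: [0.5611, 0.0364, 0.0763]
tcp_rot: [-0.426, 0.563, -0.268, 0.655]
contact_force: [-0.3, 0.6, 3.5]
opening: 0.241
```

Emit:
move_arm(
  commands=[
    [0,0,0,0,0,0,150],
    [0,0,0,0,0,0,130],
    [0,0,0,0,0,0,120],
    [0,0,0,0,0,0,120],
    [0,0,0,-4.5,17,10,120],
    [0,0,0,-9,34,21,120],
    [0,0,0,-18,55,50,120],
    [0,0,0,-30,55,90,120],
    [0,0,0,-50,40,130,120],
    [0,0,0,-70,20,170,120],
    [0,0,0,-70,0,190,60],
    [0,0,0,-70,0,190,0],
  ],
)

```text
time: 26.45
eef_pos: [0.4917, 0.0356, 0.2703]
tcp_rot: [-0.425, 0.562, -0.27, 0.657]
contact_force: [0.8, 0.5, 0.3]
opening: 0.853
```

```bash
python3 - <<'E'
from place import *
s=st(); c=cam("wrist"); cv2.imwrite("pics/w19.png",c["color"][:,:,::-1]); standing(c)
plan([480,-150,330],down())
E
```

```text
t 26.45 pos [491.7  35.6 270.3] x [ 0.224 -0.831 -0.509] z [0.967 0.255 0.009] F [0.8 0.5 0.3] op 0.853 q [ 0.3  -0.02  2.08 -1.07  1.36  0.46]
[428.   2.] 126 stem x 551.8..567.4 y max 42.6 top z 113.5 top mid [559.6  38.7]
[292.  52.] 2114 stem x 477.3..501.8 y max -27.9 top z 126.2 top mid [489.4 -41.1]
[382.  66.] 1843 stem x 553.7..579.2 y max -28.4 top z 126.2 top mid [566.6 -40.7]
turn [ 1.029  0.139 -0.232] deg 60.9 shift [ -11.2 -186.1   62.2]
```

View pics/w19.png

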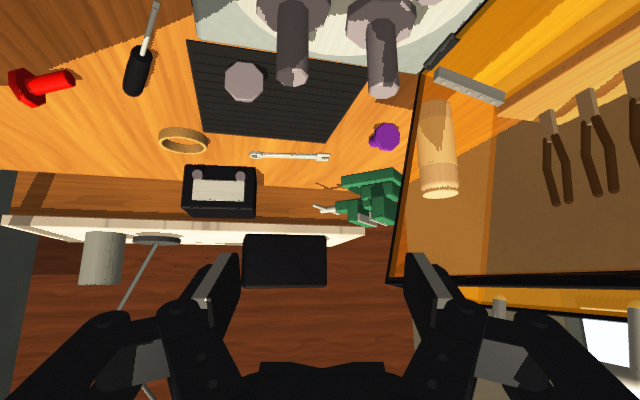

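Three holders are standing. Next is the last one.

Emit:
move_arm(
  commands=[
    [0.1,0.014,-0.02,0,-20,30,0],
    [0.24,0.033,-0.05,0,-40,60,0],
    [0.38,0.052,-0.08,0,-65,62,0],
    [0.52,0.071,-0.11,-5,-90,62,0],
    [0.66,0.09,-0.144,-10,-120,62,0],
    [0.8,0.11,-0.175,-11,-150,62,0],
    [0.94,0.13,-0.205,-11,-186,62,0],
    [1.029,0.139,-0.232,-11,-186,62,0],
    [1.029,0.139,-0.232,-11,-186,62,0],
    [1.029,0.139,-0.232,-11,-186,62,0],
  ],
)

```text
time: 27.5
eef_pos: [0.4802, -0.1496, 0.3277]
tcp_rot: [0.0, 0.708, 0.0, 0.706]
contact_force: [-0.6, 1.2, 0.1]
opening: 0.996
```

```bash
python3 - <<'E'
from pick import *
from place import standing
s=st(); c=cam("wrist"); cv2.imwrite("pics/w20.png",c["color"][:,:,::-1])
o=measure(c); standing(c)
for x in o: grasp(x,back=5)
E
```

```text
t 27.5 pos [ 480.2 -149.6  327.7] x [-0.004  0.001 -1.   ] z [ 1.     0.    -0.004] F [-0.6  1.2  0.1] op 0.996 q [-0.5  -0.16  1.87 -0.    1.43 -0.5 ]
[305. 209.] area 1084 small end x 460.5 y -267.6 ztop 26.5 dx/dy -0.102 dz/dy 0.238 zmax 53.7
[332.  58.] 624 stem x 478.0..501.1 y max -29.9 top z 126.4 top mid [489.7 -41.8]
[409.  59.] 814 stem x 554.0..579.7 y max -29.9 top z 126.3 top mid [566.8 -42.2]
grasp pt [ 457.3 -236.    22.9]
turn [0.784 0.038 0.093] deg 45.3 shift [ -16.8 -147.7 -184.4]
turn [0.784 0.038 0.093] deg 45.3 shift [ -19.6 -119.5 -272.7]
turn [0.784 0.038 0.093] deg 45.3 shift [ -23.9  -77.3 -315.1]
ik [-0.87  0.53  1.85  0.41  1.46 -1.17] t [ 456.3 -226.2   13. ]
```

View pics/w20.png

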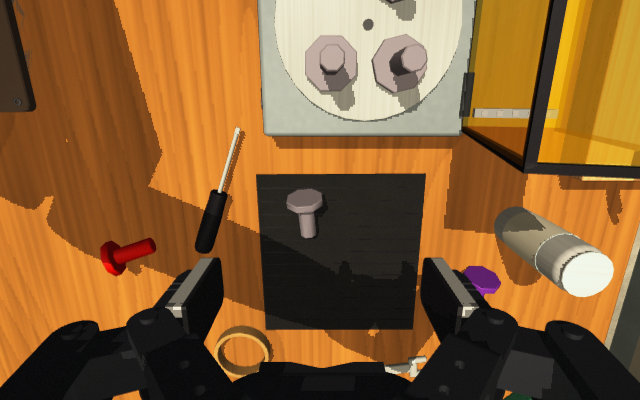

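```bash
python3 - <<'E'
from h import *
c=cam("wrist"); P=cloud(c)*1000
m=(P[...,2]>5)&(P[...,2]<60)&(P[...,0]>250)&(P[...,0]<430)&(P[...,1]<-100)&(P[...,1]>-330)
n,l,s,ce=cv2.connectedComponentsWithStats(m.astype(np.uint8))
for i in range(1,n):
    if s[i,4]>40: k=P[l==i]; print(ce[i].round(),k.min(0).round(),k.max(0).round())
E
```

```text
[272. 126.] [ 406. -124.   40.] [ 430. -101.   47.]
[214. 209.] [ 294. -297.    6.] [ 370. -117.   28.]
```

Emit:
move_arm(
  commands=[
    [0.13,0.006,0.015,-3,-30,-20,0],
    [0.27,0.013,0.032,-6,-60,-50,0],
    [0.41,0.02,0.05,-10,-85,-80,0],
    [0.55,0.027,0.065,-14,-110,-110,0],
    [0.69,0.034,0.082,-17,-130,-150,0],
    [0.784,0.038,0.093,-17,-148,-184,0],
    [0.784,0.038,0.093,-19,-130,-240,0],
    [0.784,0.038,0.093,-20,-119,-272,0],
    [0.784,0.038,0.093,-22,-98,-294,0],
    [0.784,0.038,0.093,-24,-77,-315,0],
    [0.784,0.038,0.093,-24,-77,-315.5,0],
    [0.784,0.038,0.093,-24,-77,-315.5,0],
  ],
)

```text
time: 28.8
eef_pos: [0.4568, -0.2242, 0.0133]
tcp_rot: [0.236, 0.666, 0.304, 0.638]
contact_force: [-0.3, -0.9, 0.5]
opening: 1.0
```

```bash
python3 - <<'E'
from h import *
s=st(); c=cam("wrist"); cv2.imwrite("pics/w21.png",c["color"][:,:,::-1])
E
```

```text
t 28.8 pos [ 456.8 -224.2   13.3] x [-0.073  0.703 -0.707] z [0.995 0.104 0.001] F [-0.3 -0.9  0.5] op 1.0 q [-0.86  0.55  1.83  0.42  1.46 -1.17]
```

View pics/w21.png

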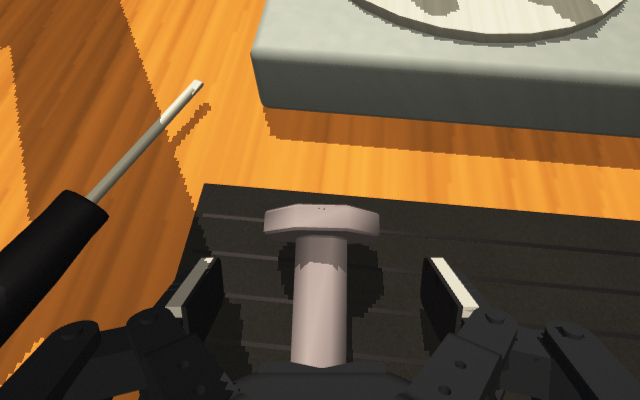

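Emit:
move_arm(
  commands=[
    [0,0,0,0,0,-0.5,100],
    [0,0,0,0,0,-0.5,200],
    [0,0,0,0,0,-0.5,255],
    [0,0,0,0,0,-0.5,255],
    [0,0,0,0,0,-0.5,255],
    [0,0,0,0,0,-0.5,255],
    [0,0,0,0,0,-0.5,255],
    [0,0,0,0,0,20,255],
    [0,0,0,0,-10,60,255],
    [0,0,0,0,-10,105,255],
    [0,0,0,0,-10,150,255],
    [0,0,0,0,-10,190,255],
  ],
  newtons=50,
)

```text
time: 30.05
eef_pos: [0.4574, -0.2356, 0.2059]
tcp_rot: [0.235, 0.666, 0.303, 0.64]
contact_force: [0.6, -0.2, -0.4]
opening: 0.242
```

```bash
python3 - <<'E'
from place import *
s=st(); c=cam("wrist"); cv2.imwrite("pics/w22.png",c["color"][:,:,::-1]); v,pt=axis(c,s,half=11,ylo=-16,yhi=18)
place((488,46),v,pt,36.8,yaw=0.1,dzs=(100,3))
E
```

```text
t 30.05 pos [ 457.4 -235.6  205.9] x [-0.071  0.701 -0.709] z [0.995 0.103 0.002] F [ 0.6 -0.2 -0.4] op 0.242 q [-0.87  0.28  1.77  0.41  1.76 -1.04]
axis angle from toolx 59.3 n 1459 res 0.65 pt [-15.   -5.6   0. ]
v max (pad flat face) [(18, 324), (20, 238), (22, 1001), (24, 683), (26, 565), (28, 569), (30, 568), (32, 423)]
turn [-1.802 -0.177 -0.012] deg 103.7 shift [ 29.4 273.5 -37.1]
turn [-1.802 -0.177 -0.012] deg 103.7 shift [  29.4  273.5 -134.1]
ik [ 0.29  0.35  2.08 -1.08  1.29  0.84]
```

Emit:
move_arm(
  commands=[
    [-0.15,-0.015,0,5,10,20,255],
    [-0.3,-0.03,0,10,20,35,255],
    [-0.45,-0.045,0,15,40,35,255],
    [-0.6,-0.06,0,20,65,35,255],
    [-0.75,-0.075,0,25,90,35,255],
    [-0.9,-0.09,0,29,115,35,255],
    [-1.05,-0.105,0,29,140,35,255],
    [-1.2,-0.12,0,29,170,35,255],
    [-1.35,-0.135,-0.01,29,200,30,255],
    [-1.5,-0.15,-0.01,29,230,20,255],
    [-1.65,-0.165,-0.01,29,260,0,255],
    [-1.802,-0.177,-0.012,29,273,-10,255],
  ],
)

```text
time: 31.3
eef_pos: [0.488, 0.0383, 0.2017]
tcp_rot: [-0.377, 0.598, -0.313, 0.634]
contact_force: [0.2, -0.6, -0.7]
opening: 0.242
```

```bash
python3 - <<'E'
from place import *
s=st(); c=cam("wrist"); cv2.imwrite("pics/w23.png",c["color"][:,:,::-1]); v,pt=axis(c,s,half=11,ylo=-16,yhi=18)
place((488,46),v,pt,33.2,yaw=.1,dzs=(90,3,0))
E
```

```text
t 31.3 pos [488.   38.3 201.7] x [ 0.089 -0.848 -0.522] z [0.995 0.104 0.001] F [ 0.2 -0.6 -0.7] op 0.242 q [ 0.3   0.14  2.04 -1.01  1.4   0.62]
axis angle from toolx 59.2 n 1443 res 0.65 pt [-13.7  -5.6   0. ]
v max (pad flat face) [(18, 289), (20, 238), (22, 1188), (24, 589), (26, 575), (28, 573), (30, 553), (32, 304)]
turn [-0.006 -0.013 -0.007] deg 0.9 shift [  3.4  -2.1 -31.8]
turn [-0.006 -0.013 -0.007] deg 0.9 shift [   3.4   -2.1 -118.8]
turn [-0.006 -0.013 -0.007] deg 0.9 shift [   3.4   -2.1 -121.8]
ik [ 0.29  0.36  2.08 -1.07  1.28  0.85]
```

View pics/w23.png

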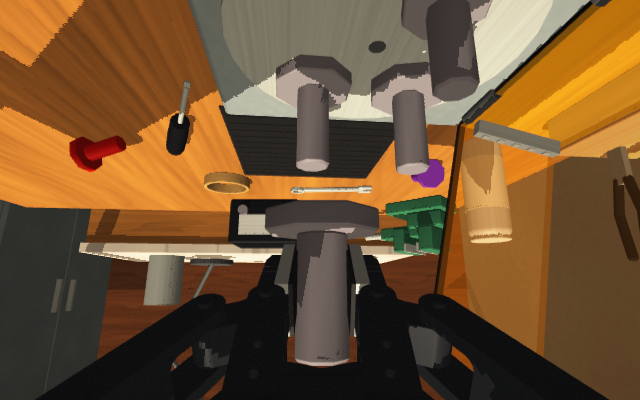

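Emit:
move_arm(
  commands=[
    [-0.006,-0.013,-0.007,3.4,-2.1,-25,255],
    [-0.006,-0.013,-0.007,3.4,-2.1,-50,255],
    [-0.006,-0.013,-0.007,3.4,-2.1,-75,255],
    [-0.006,-0.013,-0.007,3.4,-2.1,-95,255],
    [-0.006,-0.013,-0.007,3.4,-2.1,-108,255],
    [-0.006,-0.013,-0.007,3.4,-2.1,-114,255],
    [-0.006,-0.013,-0.007,3.4,-2.1,-117,255],
    [-0.006,-0.013,-0.007,3.4,-2.1,-118,255],
    [-0.006,-0.013,-0.007,3.4,-2.1,-118,255],
  ],
)

```text
time: 32.25
eef_pos: [0.4894, 0.0373, 0.0774]
tcp_rot: [-0.379, 0.596, -0.318, 0.632]
contact_force: [0.3, -0.2, -0.6]
opening: 0.241
```

```bash
python3 - <<'E'
from place import *
s=st(); c=cam("wrist"); cv2.imwrite("pics/w24.png",c["color"][:,:,::-1]); v,pt=axis(c,s,half=11,ylo=-16,yhi=18)
place((488,46),v,pt,33.2,yaw=.1,dzs=(0,))
E
```

```text
t 32.25 pos [489.4  37.3  77.4] x [ 0.086 -0.854 -0.513] z [0.995 0.1   0.002] F [ 0.3 -0.2 -0.6] op 0.241 q [ 0.3   0.38  2.05 -1.07  1.29  0.84]
axis angle from toolx 59.3 n 1469 res 0.66 pt [-13.7  -5.6   0. ]
v max (pad flat face) [(26, 564), (28, 573), (30, 557), (32, 313), (36, 2283), (38, 956), (40, 47), (42, 56)]
turn [-0.003  0.002  0.   ] deg 0.2 shift [-0.5 -0.2 -4.6]
ik [ 0.29  0.36  2.08 -1.07  1.28  0.85]
```

View pics/w24.png

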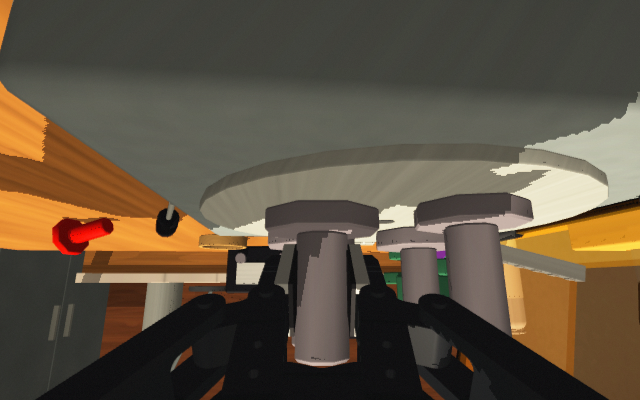

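Emit:
move_arm(
  commands=[
    [0,0,0,0,0,-1.5,255],
    [0,0,0,0,0,-3,255],
    [0,0,0,0,0,-4,255],
    [0,0,0,0,0,-5,255],
    [0,0,0,0,0,-5,255],
  ],
)

```text
time: 32.8
eef_pos: [0.4896, 0.0372, 0.0729]
tcp_rot: [-0.379, 0.596, -0.318, 0.632]
contact_force: [-1.5, 0.2, 1.1]
opening: 0.244
```

Emit:
move_arm(
  commands=[
    [0,0,0,0,0,-0.7,255],
    [0,0,0,0,0,-1,255],
    [0,0,0,0,0,-1,255],
  ],
)

```text
time: 33.1
eef_pos: [0.4897, 0.0372, 0.0729]
tcp_rot: [-0.379, 0.596, -0.319, 0.632]
contact_force: [-2.8, 0.6, 5.7]
opening: 0.244
```

Emit:
move_arm(
  commands=[
    [0,0,0,0,0,0,150],
    [0,0,0,0,0,0,130],
    [0,0,0,0,0,0,120],
    [0,0,0,0,0,0,120],
    [0,0,0,-2,17,10,120],
    [0,0,0,-4,34,21,120],
    [0,0,0,-6,55,50,120],
    [0,0,0,-10,80,90,120],
    [0,0,0,-10,100,130,120],
    [0.1,0,0,-10,110,170,120],
    [0.25,0,0,-10,120,210,120],
    [0.4,0,0,-10,120,250,120],
  ],
)

```text
time: 34.3
eef_pos: [0.4795, 0.1589, 0.3244]
tcp_rot: [-0.245, 0.647, -0.191, 0.696]
contact_force: [1.4, -0.7, 0.1]
opening: 0.53
```

Emit:
move_arm(
  commands=[
    [0.15,0,0,0,10,0,120],
    [0.3,0,-0.05,0,20,0,120],
    [0.45,0,-0.1,0,30,0,120],
    [0.5,0,-0.1,0,40,0,120],
    [0.5,0,-0.1,0,40,0,120],
    [0.5,0,-0.1,0,40,0,120],
  ],
)

```text
time: 34.9
eef_pos: [0.4793, 0.1984, 0.3241]
tcp_rot: [-0.034, 0.686, -0.06, 0.724]
contact_force: [0.0, -0.2, -0.3]
opening: 0.527
```

```bash
python3 - <<'E'
from place import *
s=st(); c=cam("wrist"); cv2.imwrite("pics/w25.png",c["color"][:,:,::-1]); standing(c)
P=cloud(c)*1000
m=((P[...,2]>56)&(P[...,2]<64)&(np.hypot(P[...,0]-532.5,P[...,1]-2)<115)).astype(np.uint8)
n,l,ss,ce=cv2.connectedComponentsWithStats(m)
for i in range(1,n):
    if ss[i,4]>60: k=P[l==i]; print("pad",ce[i].round(),k.min(0).round(1),k.max(0).round(1))
E
```

```text
t 34.9 pos [479.3 198.4 324.1] x [ 0.052 -0.134 -0.99 ] z [ 0.998 -0.034  0.057] F [ 0.  -0.2 -0.3] op 0.527 q [ 0.27 -0.12  1.84 -0.15  1.4   0.33]
[373. 245.] 149 stem x 546.6..567.9 y max 58.5 top z 106.3 top mid [547.7  49.6]
[323. 256.] 464 stem x 477.6..499.5 y max 58.6 top z 113.2 top mid [488.9  46.7]
[326. 313.] 630 stem x 477.3..501.3 y max -28.4 top z 126.2 top mid [489.3 -41.7]
[375. 310.] 80 stem x 554.0..559.5 y max -34.9 top z 125.8 top mid [556.8 -44.1]
pad [370. 233.] [532.6  22.3  56.1] [584.   71.8  63.9]
pad [321. 236.] [464.5  25.4  56. ] [513.3  71.8  63.8]
pad [364. 288.] [535.7 -73.2  56.2] [561.7 -13.6  64. ]
pad [323. 288.] [460.3 -68.3  56.1] [518.2 -11.6  64. ]
```

View pics/w25.png

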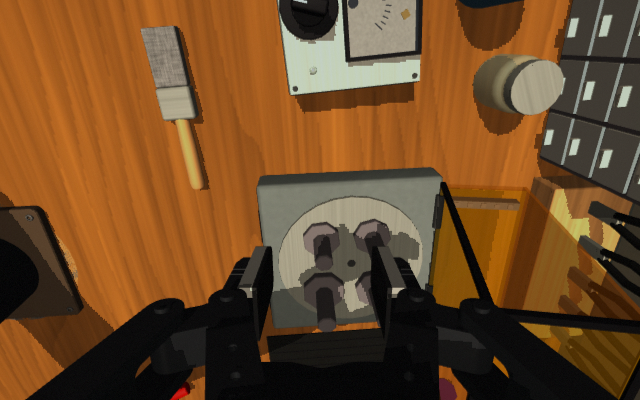

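All four holders stand apart on the plate, with pads centred near (489,-41), (566,-42), (558,47) and (489,48) mm. Next I'll locate the hood bar.

```bash
python3 - <<'E'
from h import *
plan([530,-40,470],down())
c=cam("top"); crop(c,270,380,90,160,7,"bar_top.png")
E
```

```text
turn [0.133 0.054 0.037] deg 8.5 shift [  50.7 -238.7  146.2]
```

View pics/bar_top.png

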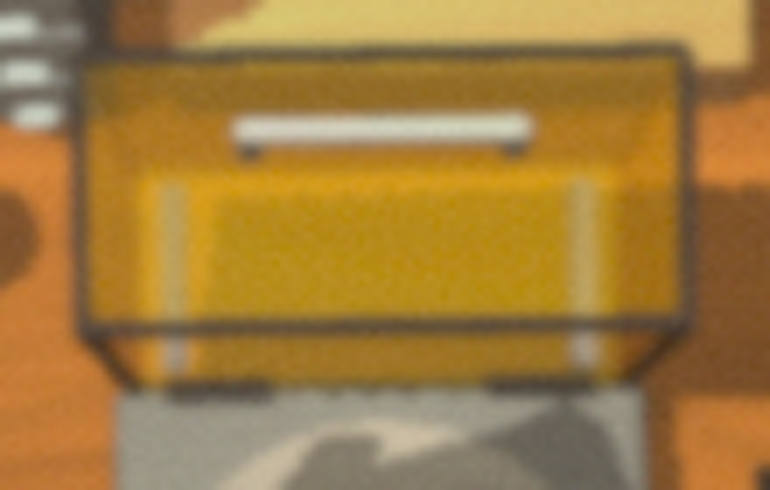

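Emit:
move_arm(
  commands=[
    [0.05,0.02,0.01,0,-10,50,255],
    [0.1,0.04,0.02,0,-40,100,255],
    [0.133,0.054,0.037,10,-80,146,255],
    [0.133,0.054,0.037,20,-120,146,255],
    [0.133,0.054,0.037,30,-160,146,255],
    [0.133,0.054,0.037,40,-200,146,255],
    [0.133,0.054,0.037,50,-239,146,255],
    [0.133,0.054,0.037,50,-239,146,255],
    [0.133,0.054,0.037,50,-239,146,255],
    [0.133,0.054,0.037,50,-239,146,255],
  ],
  newtons=30,
)

```text
time: 36.0
eef_pos: [0.5292, -0.0391, 0.4696]
tcp_rot: [-0.001, 0.707, 0.001, 0.707]
contact_force: [-0.2, 0.9, 1.1]
opening: 0.002
```

```bash
python3 - <<'E'
from h import *
s=st(); w=cam("wrist"); cv2.imwrite("pics/w26.png",w["color"][:,:,::-1])
c=cam("top"); d=ray(c,324.6,108.3); H=np.array([.6525,.0455]); 
for k in np.arange(.8,1.1,.002):
    p=c["eye"]+d*k; r=np.hypot(p[0]-H[0],p[2]-H[1])
    if abs(r-.2838)<.0012: print(p,r)
P=cloud(w)*1000
m=(P[...,2]>310)&(P[...,2]<360)&(P[...,0]>600)&(P[...,0]<720)&(np.abs(P[...,1])<110)
k=P[m]; print(len(k), k.min(0),k.max(0))
g=cv2.cvtColor(w["color"],cv2.COLOR_RGB2HSV); mm=m&(g[...,1]<60)
k=P[mm]; print(len(k),np.percentile(k,[2,50,98],axis=0).round(1)); v,u=np.nonzero(mm); print(u.min(),u.max(),v.min(),v.max())
E
```

```text
t 36.0 pos [529.2 -39.1 469.6] x [-0.001  0.    -1.   ] z [ 1.     0.002 -0.001] F [-0.2  0.9  1.1] op 0.002 q [-0.27 -0.11  1.58  0.    1.67 -0.27]
[6.55133855e-01 3.42535731e-04 3.29230436e-01] 0.28374266068868587
1806 [649.32825044 -54.73910447 310.0001585 ] [659.92052335  54.35261439 336.96818191]
1626 [[650.  -49.4 319.1]
 [653.2   5.5 333.7]
 [658.4  52.  335.6]]
458 488 69 201
```

View pics/w26.png

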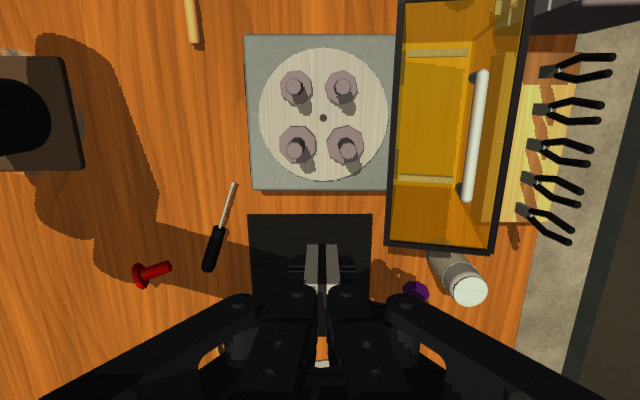

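```bash
python3 - <<'E'
from h import *
from kin import *
plan([654.5,1,410],down()); plan([654.5,1,313.5],down())
s=readout.get_state()
for t in ([.6545,.001,.3135],[.46,.001,.24],[.44,.001,.15],[.45,.001,.15]): 
    b=ik(np.array(t),down(),[np.array(s["qpos"])]); print(t,None if b is None else b[1].round(2))
E
```

```text
turn [-0.     0.    -0.003] deg 0.2 shift [125.4  39.7 -60. ]
turn [-0.     0.    -0.003] deg 0.2 shift [ 125.4   39.7 -156.5]
[0.6545, 0.001, 0.3135] [-0.16  0.2   1.54  0.    1.41 -0.16]
[0.46, 0.001, 0.24] [-0.22 -0.23  2.09 -0.    1.28 -0.22]
[0.44, 0.001, 0.15] [-0.23 -0.19  2.23 -0.    1.11 -0.23]
[0.45, 0.001, 0.15] [-0.23 -0.16  2.2  -0.    1.1  -0.23]
```

Emit:
move_arm(
  commands=[
    [0,0,0,30,10,0,200],
    [0,0,0,60,20,0,200],
    [0,0,0,95,30,0,200],
    [0,0,0,125,40,-20,200],
    [0,0,0,125,40,-60,200],
    [0,0,0,125,40,-80,200],
    [0,0,0,125,40,-80,200],
  ],
)

```text
time: 36.8
eef_pos: [0.6528, 0.003, 0.3847]
tcp_rot: [-0.001, 0.71, 0.002, 0.704]
contact_force: [-0.5, 0.3, 0.1]
opening: 0.215
```

```bash
python3 - <<'E'
from h import *
s=st(); w=cam("wrist"); cv2.imwrite("pics/w27.png",w["color"][:,:,::-1])
P=cloud(w)*1000
m=(P[...,2]>322)&(P[...,2]<345)&(P[...,0]>600)&(P[...,0]<720)&(np.abs(P[...,1])<60); k=P[m]; print(len(k),np.percentile(k,[2,50,98],axis=0).round(1))
E
```

```text
t 36.8 pos [652.8   3.  384.7] x [-0.009  0.001 -1.   ] z [ 1.     0.005 -0.009] F [-0.5  0.3  0.1] op 0.215 q [-0.15  0.17  1.44  0.    1.54 -0.16]
2667 [[650.4 -49.6 327.7]
 [655.1   7.6 333.8]
 [659.9  53.1 335.5]]
```

View pics/w27.png

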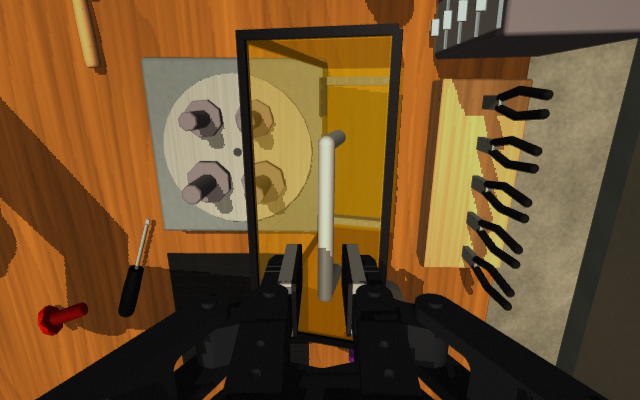

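Emit:
move_arm(
  commands=[
    [0,0,0,2,0,-20,200],
    [0,0,0,2,0,-40,200],
    [0,0,0,2,0,-55,200],
    [0,0,0,2,0,-66,200],
    [0,0,0,2,0,-71,200],
    [0,0,0,2,0,-71,200],
    [0,0,0,2,0,-71,200],
  ],
)

```text
time: 37.55
eef_pos: [0.6558, 0.0026, 0.3183]
tcp_rot: [-0.001, 0.708, 0.002, 0.706]
contact_force: [-0.3, -0.6, 0.0]
opening: 0.217
```

```bash
python3 - <<'E'
from h import *
s=st()
p=s["eef_pos"]*1000
for th in np.arange(90,44,-2):
    t=np.radians(th); b=np.array([652.5-283.8*np.cos(t)-4, 0, 45.5+283.8*np.sin(t)-17]); print(th,(b-p)[[0,2]].round(1))
E
```

```text
t 37.55 pos [655.8   2.6 318.3] x [-0.002  0.    -1.   ] z [ 1.     0.005 -0.002] F [-0.3 -0.6  0. ] op 0.217 q [-0.15  0.19  1.53  0.    1.42 -0.16]
90 [-7.3 -6. ]
88 [-17.2  -6.2]
86 [-27.1  -6.7]
84 [-37.   -7.5]
82 [-46.8  -8.7]
80 [-56.6 -10.3]
78 [-66.3 -12.2]
76 [-76.  -14.4]
74 [-85.5 -17. ]
72 [-95.  -19.9]
70 [-104.4  -23.1]
68 [-113.6  -26.7]
66 [-122.8  -30.5]
64 [-131.7  -34.7]
62 [-140.6  -39.2]
60 [-149.2  -44. ]
58 [-157.7  -49.1]
56 [-166.   -54.5]
54 [-174.1  -60.2]
52 [-182.   -66.1]
50 [-189.7  -72.4]
48 [-197.2  -78.9]
46 [-204.5  -85.6]
```

Emit:
move_arm(
  commands=[
    [0,0,0,-4,0,-3,200],
    [0,0,0,-10,0,-4,200],
    [0,0,0,-17,0,-4,200],
    [0,0,0,-27,0,-4,200],
    [0,0,0,-37,0,-5,200],
    [0,0,0,-47,0,-6,200],
    [0,0,0,-57,0,-8,200],
    [0,0,0,-66,0,-10,200],
    [0,0,0,-76,0,-12,200],
    [0,0,0,-85,0,-15,200],
    [0,0,0,-95,0,-18,200],
    [0,0,0,-95,0,-18,200],
  ],
)

```text
time: 38.75
eef_pos: [0.5587, 0.0028, 0.299]
tcp_rot: [-0.001, 0.709, 0.002, 0.705]
contact_force: [0.5, 0.5, -0.7]
opening: 0.214
```

```bash
python3 - <<'E'
from h import *
s=st(); w=cam("wrist"); cv2.imwrite("pics/w28.png",w["color"][:,:,::-1])
c=cam("scene"); crop(c,230,430,120,270,4,"s28.png")
p=s["eef_pos"]*1000
for th in np.arange(72,44,-2):
    t=np.radians(th); b=np.array([652.5-283.8*np.cos(t)-4, 0, 45.5+283.8*np.sin(t)-15]); print(th,(b-p)[[0,2]].round(1))
E
```

```text
t 38.75 pos [558.7   2.8 299. ] x [-0.006  0.001 -1.   ] z [ 1.     0.005 -0.006] F [ 0.5  0.5 -0.7] op 0.214 q [-0.18 -0.01  1.79 -0.    1.38 -0.18]
72 [2.1 1.4]
70 [-7.3 -1.9]
68 [-16.5  -5.4]
66 [-25.7  -9.3]
64 [-34.6 -13.5]
62 [-43.5 -18. ]
60 [-52.1 -22.8]
58 [-60.6 -27.9]
56 [-68.9 -33.3]
54 [-77.  -38.9]
52 [-85.  -44.9]
50 [-92.7 -51.1]
48 [-100.1  -57.6]
46 [-107.4  -64.4]
```

View pics/w28.png

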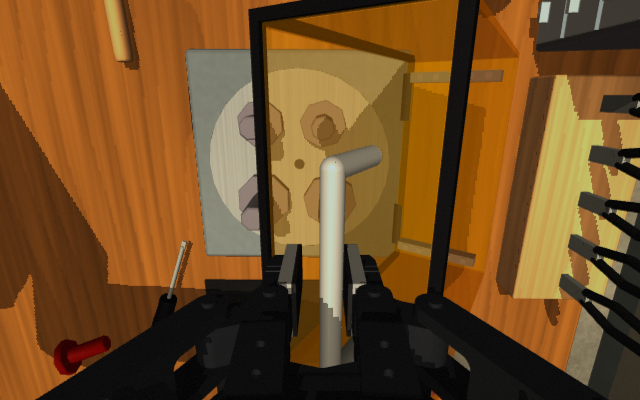

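View pics/s28.png

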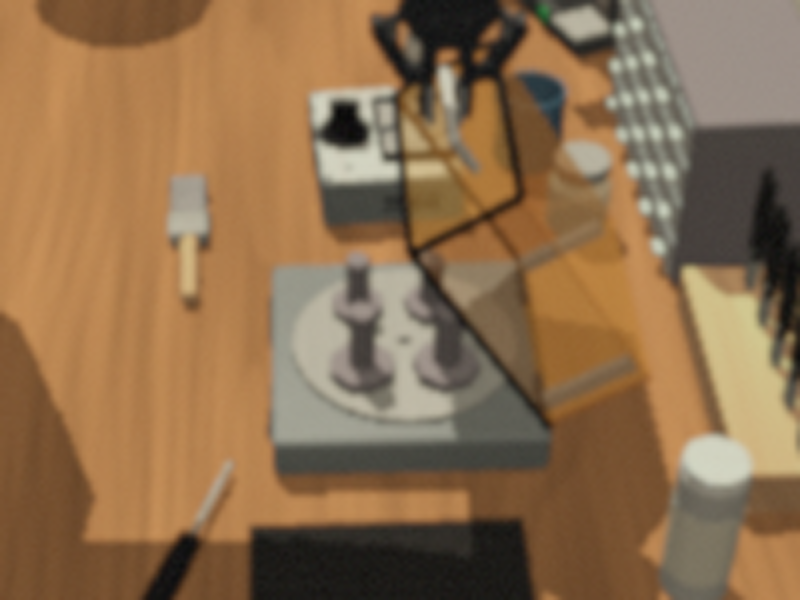

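Emit:
move_arm(
  commands=[
    [0,0,0,-7,0,-2,200],
    [0,0,0,-16,0,-5,200],
    [0,0,0,-26,0,-9,200],
    [0,0,0,-35,0,-13,200],
    [0,0,0,-43,0,-18,200],
    [0,0,0,-52,0,-23,200],
    [0,0,0,-61,0,-28,200],
    [0,0,0,-69,0,-33,200],
    [0,0,0,-77,0,-39,200],
    [0,0,0,-85,0,-45,200],
    [0,0,0,-90,0,-49,200],
    [0,0,0,-90,0,-49,200],
  ],
)

```text
time: 40.05
eef_pos: [0.4682, 0.0028, 0.249]
tcp_rot: [-0.001, 0.71, 0.002, 0.704]
contact_force: [0.1, 1.1, 0.2]
opening: 0.216
```

```bash
python3 - <<'E'
from h import *
s=st(); w=cam("wrist"); cv2.imwrite("pics/w29.png",w["color"][:,:,::-1])
c=cam("scene"); crop(c,230,430,120,270,4,"s29.png")
P=cloud(w)*1000
m=(P[...,2]>200)&(P[...,2]<300)&(P[...,0]>440)&(P[...,0]<520)&(P[...,1]>15)&(P[...,1]<52)&(cv2.cvtColor(w["color"],cv2.COLOR_RGB2HSV)[...,1]<60); k=P[m]; print(len(k),np.percentile(k,[2,50,98],axis=0).round(1))
E
```

```text
t 40.05 pos [468.2   2.8 249. ] x [-0.009  0.001 -1.   ] z [ 1.     0.005 -0.009] F [0.1 1.1 0.2] op 0.216 q [-0.21 -0.19  2.04 -0.    1.3  -0.22]
4191 [[452.7  15.3 252. ]
 [476.   37.4 271. ]
 [519.8  51.7 296.9]]
```

View pics/w29.png

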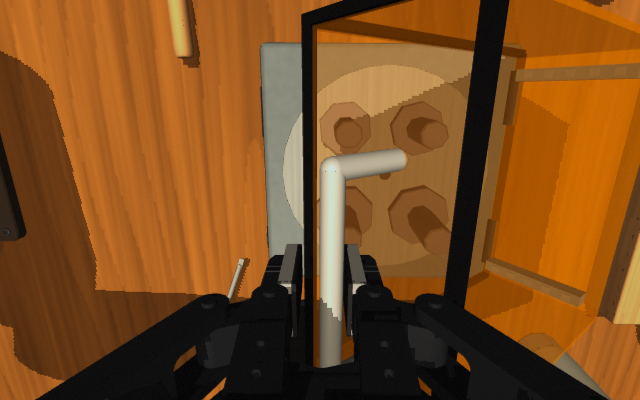

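View pics/s29.png

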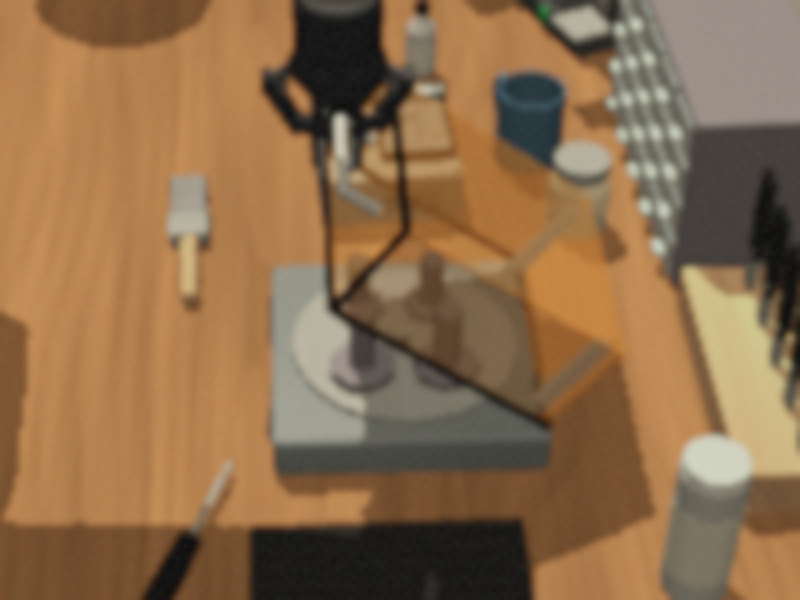

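Emit:
move_arm(
  commands=[
    [0,0,0,0,0,15,200],
    [0,0,0,0,0,35,200],
    [0,0,0,0,0,60,200],
    [0,0,0,10,0,90,255],
    [0,0.14,0,30,0,100,255],
    [0,0.28,0,50,0,100,255],
    [0,0.42,0,75,0,100,255],
    [0,0.56,0,100,0,90,255],
    [0,0.64,0,110,0,70,255],
    [0,0.64,0,110,0,60,255],
    [0,0.64,0,110,0,60,255],
  ],
  newtons=30,
)

```text
time: 41.25
eef_pos: [0.5783, 0.0029, 0.3066]
tcp_rot: [-0.0, 0.897, 0.003, 0.443]
contact_force: [-0.0, -0.6, 1.1]
opening: 0.003
```

```bash
cat > hood.py <<'E'
from place import *
def tab(s,u=215,off=0,phis=None):
    p=s["eef_pos"]*1000; r=R.from_quat(s["tcp_rot"])
    for ph in phis:
        Rt=rot("y",ph)@down(); t=np.array([652.5-u*np.cos(ph)+(105+off)*np.sin(ph),2,45.5+u*np.sin(ph)+(105+off)*np.cos(ph)])
        rv=(R.from_matrix(Rt)*r.inv()).as_rotvec(); b=ik(t/1000,Rt,[np.array(s["qpos"])],n=0)
        print(round(ph,2),rv.round(3),(t-p).round(1),None if b is None else "ok %.2f"%b[0])
E
python3 - <<'E'
from hood import *
s=st(); tab(s,off=30,phis=[.64]); tab(s,off=10,phis=[.64]); tab(s,phis=np.arange(.64,-.03,-.04))
w=cam("wrist"); cv2.imwrite("pics/w30.png",w["color"][:,:,::-1])
E
```

```text
t 41.25 pos [578.3   2.9 306.6] x [-0.608  0.002 -0.794] z [ 0.794  0.005 -0.608] F [-0.  -0.6  1.1] op 0.003 q [-0.14  0.39  1.4  -0.09  2.   -0.15]
0.64 [-0.004 -0.013 -0.003] [-17.6  -0.9 -24.4] ok 0.08
0.64 [-0.004 -0.013 -0.003] [-29.6  -0.9 -40.4] ok 0.13
0.64 [-0.004 -0.013 -0.003] [-35.5  -0.9 -48.5] ok 0.15
0.6 [-0.004 -0.053 -0.003] [-44.   -0.9 -53. ] ok 0.20
0.56 [-0.004 -0.093 -0.003] [-52.2  -0.9 -57.9] ok 0.24
0.52 [-0.004 -0.133 -0.003] [-60.2  -0.9 -63.1] ok 0.29
0.48 [-0.004 -0.173 -0.003] [-68.   -0.9 -68.7] ok 0.33
0.44 [-0.004 -0.213 -0.004] [-75.6  -0.9 -74.5] ok 0.37
0.4 [-0.004 -0.253 -0.004] [-82.9  -0.9 -80.6] ok 0.42
0.36 [-0.004 -0.293 -0.004] [-90.   -0.9 -87.1] ok 0.46
0.32 [-0.004 -0.333 -0.004] [-96.8  -0.9 -93.8] ok 0.50
0.28 [-0.004 -0.373 -0.004] [-103.4   -0.9 -100.8] ok 0.55
0.24 [-0.004 -0.413 -0.004] [-109.7   -0.9 -108. ] ok 0.59
0.2 [-0.004 -0.453 -0.004] [-115.6   -0.9 -115.5] ok 0.64
0.16 [-0.004 -0.493 -0.004] [-121.3   -0.9 -123.2] ok 0.69
0.12 [-0.004 -0.533 -0.004] [-126.7   -0.9 -131.1] ok 0.74
0.08 [-0.003 -0.573 -0.004] [-131.7   -0.9 -139.2] ok 0.79
0.04 [-0.003 -0.613 -0.004] [-136.4   -0.9 -147.6] ok 0.84
-0.0 [-0.003 -0.653 -0.004] [-140.8   -0.9 -156.1] ok 0.89
```

View pics/w30.png

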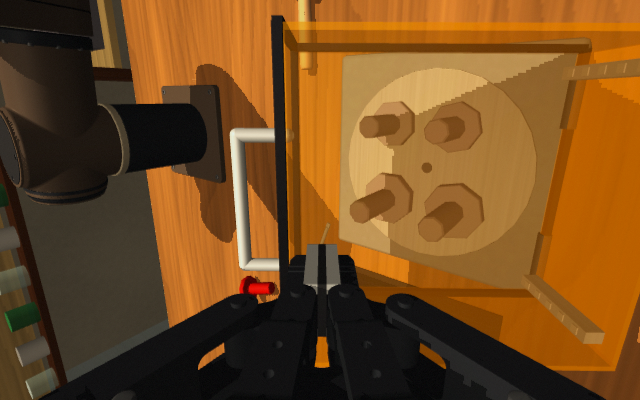

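Emit:
move_arm(
  commands=[
    [0,-0.013,0,-18,0,-24,255],
    [0,-0.013,0,-30,0,-40,255],
    [0,-0.013,0,-35,0,-48,255],
    [0,-0.033,0,-40,0,-51,255],
    [0,-0.053,0,-44,0,-53,255],
    [0,-0.093,0,-52,0,-58,255],
    [0,-0.133,0,-60,0,-63,255],
    [0,-0.173,0,-68,0,-69,255],
    [0,-0.213,0,-76,0,-74,255],
    [0,-0.253,0,-83,0,-81,255],
    [0,-0.293,0,-90,0,-87,255],
    [0,-0.293,0,-90,0,-87,255],
  ],
)

```text
time: 42.5
eef_pos: [0.4878, 0.0029, 0.2239]
tcp_rot: [-0.001, 0.82, 0.002, 0.572]
contact_force: [-0.4, -0.1, 0.5]
opening: -0.002
```

```bash
python3 - <<'E'
from hood import *
s=st(); tab(s,phis=np.arange(.36,-.03,-.03))
w=cam("wrist"); cv2.imwrite("pics/w31.png",w["color"][:,:,::-1])
c=cam("scene"); crop(c,230,430,120,270,4,"s31.png")
E
```

```text
t 42.5 pos [487.8   2.9 223.9] x [-0.346  0.001 -0.938] z [ 0.938  0.005 -0.346] F [-0.4 -0.1  0.5] op -0.002 q [-0.17  0.09  1.85 -0.06  1.55 -0.17]
0.36 [-0.002  0.007 -0.004] [ 0.5 -0.9 -4.4] ok 0.01
0.33 [-0.002 -0.023 -0.004] [-4.7 -0.9 -9.4] ok 0.04
0.3 [-0.002 -0.053 -0.004] [ -9.7  -0.9 -14.5] ok 0.07
0.27 [-0.002 -0.083 -0.004] [-14.5  -0.9 -19.9] ok 0.11
0.24 [-0.002 -0.113 -0.004] [-19.2  -0.9 -25.3] ok 0.15
0.21 [-0.002 -0.143 -0.004] [-23.7  -0.9 -30.9] ok 0.18
0.18 [-0.002 -0.173 -0.004] [-28.   -0.9 -36.6] ok 0.22
0.15 [-0.002 -0.203 -0.004] [-32.2  -0.9 -42.4] ok 0.26
0.12 [-0.002 -0.233 -0.004] [-36.2  -0.9 -48.4] ok 0.29
0.09 [-0.002 -0.263 -0.004] [-40.   -0.9 -54.5] ok 0.33
0.06 [-0.002 -0.293 -0.004] [-43.6  -0.9 -60.7] ok 0.37
0.03 [-0.002 -0.323 -0.004] [-47.   -0.9 -67. ] ok 0.41
-0.0 [-0.001 -0.353 -0.004] [-50.3  -0.9 -73.4] ok 0.45
-0.03 [-0.001 -0.383 -0.004] [-53.3  -0.9 -79.9] ok 0.48
```

View pics/s31.png

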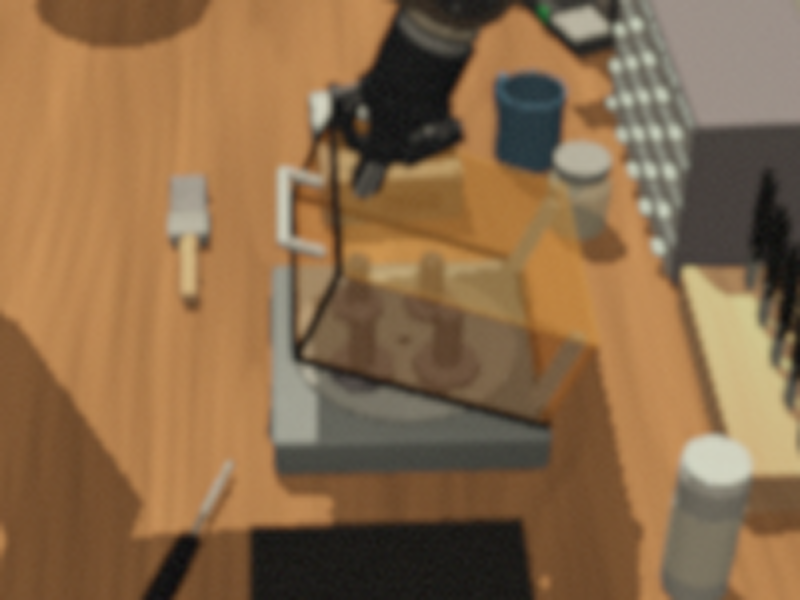

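Pushing works, with the hood at about 0.36 rad. I'll continue slowly to closed.

Emit:
move_arm(
  commands=[
    [0,-0.023,0,-5,0,-9,255],
    [0,-0.053,0,-10,0,-14,255],
    [0,-0.083,0,-14,0,-20,255],
    [0,-0.113,0,-19,0,-25,255],
    [0,-0.143,0,-24,0,-31,255],
    [0,-0.173,0,-28,0,-37,255],
    [0,-0.203,0,-32,0,-42,255],
    [0,-0.233,0,-36,0,-48,255],
    [0,-0.253,0,-39,0,-52,255],
    [0,-0.273,0,-41,0,-56,255],
    [0,-0.293,0,-43,0,-60,255],
    [0,-0.293,0,-43,0,-61,255],
  ],
)

```text
time: 43.8
eef_pos: [0.4451, 0.0028, 0.1621]
tcp_rot: [-0.001, 0.729, 0.002, 0.685]
contact_force: [-1.5, 1.7, 1.1]
opening: 0.002
```

Emit:
move_arm(
  commands=[
    [0,-0.015,0,-2,0,-3,255],
    [0,-0.03,0,-3,0,-6,255],
    [0,-0.045,0,-5,0,-9,255],
    [0,-0.055,0,-6,0,-11,255],
    [0,-0.06,0,-7,0,-13,255],
    [0,-0.06,0,-7,0,-14,255],
    [0,-0.06,0,-7,0,-14,255],
  ],
)

```text
time: 44.5
eef_pos: [0.439, 0.0028, 0.1505]
tcp_rot: [-0.001, 0.707, 0.002, 0.707]
contact_force: [-3.3, 0.6, 11.2]
opening: -0.003
```

```bash
python3 - <<'E'
from hood import *
s=st(); tab(s,phis=[0])
c=cam("scene"); crop(c,230,430,120,270,4,"s32.png")
E
```

```text
t 44.5 pos [439.    2.8 150.5] x [-0.     0.001 -1.   ] z [ 1.     0.004 -0.   ] F [-3.3  0.6 11.2] op -0.003 q [-0.23 -0.17  2.21  0.    1.1  -0.23]
0 [-0.001 -0.    -0.004] [-1.5 -0.8  0. ] ok 0.03
```

View pics/s32.png

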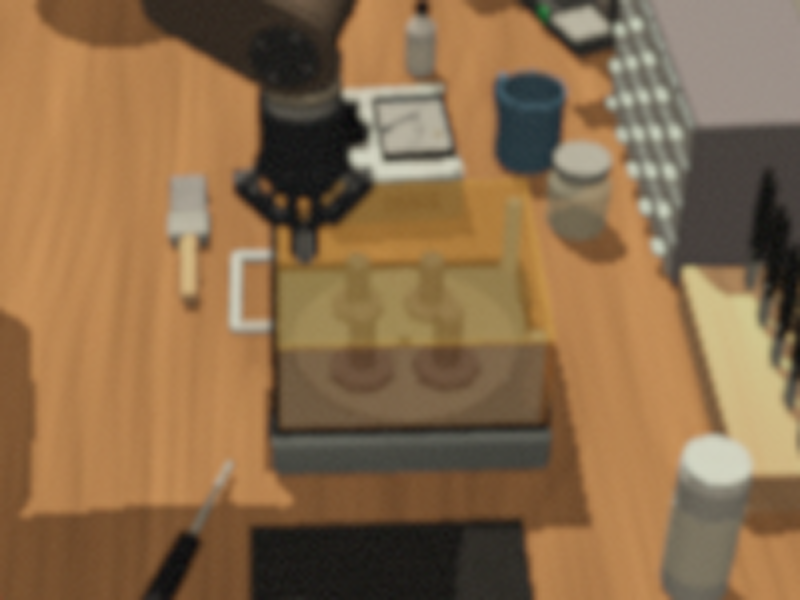

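Emit:
move_arm(
  commands=[
    [0,0,0,0,0,-1,255],
    [0,0,0,0,0,-1.5,255],
    [0,0,0,0,0,-1.5,255],
  ],
)

```text
time: 44.85
eef_pos: [0.4393, 0.0028, 0.1505]
tcp_rot: [-0.001, 0.707, 0.002, 0.707]
contact_force: [-2.9, 0.8, 9.2]
opening: 0.003
```

Emit:
move_arm(
  commands=[
    [0,0,0,0,0,20,255],
    [0,0,0,0,5,60,255],
    [0,0,0,10,40,100,200],
    [0,0,0,30,80,130,100],
    [0,0,0,40,120,150,0],
    [0,0,0,40,160,150,0],
    [0,0,0,40,200,150,0],
    [0,0,0,40,230,150,0],
    [0,0,0,40,230,150,0],
    [0,0,0,40,230,150,0],
  ],
)

```text
time: 45.85
eef_pos: [0.479, 0.2329, 0.2996]
tcp_rot: [-0.002, 0.707, 0.002, 0.707]
contact_force: [1.2, 0.1, 0.1]
opening: 1.001
```

```bash
python3 - <<'E'
from hood import *
s=st(); w=cam("wrist"); cv2.imwrite("pics/w33.png",w["color"][:,:,::-1])
c=cam("scene"); crop(c,230,430,120,270,4,"s33.png"); t=cam("top"); crop(t,185,260,150,215,8,"t33.png")
E
```

```text
t 45.85 pos [479.  232.9 299.6] x [-0.001  0.    -1.   ] z [ 1.     0.006 -0.001] F [1.2 0.1 0.1] op 1.001 q [ 0.26 -0.08  1.85  0.    1.37  0.26]
```

View pics/w33.png

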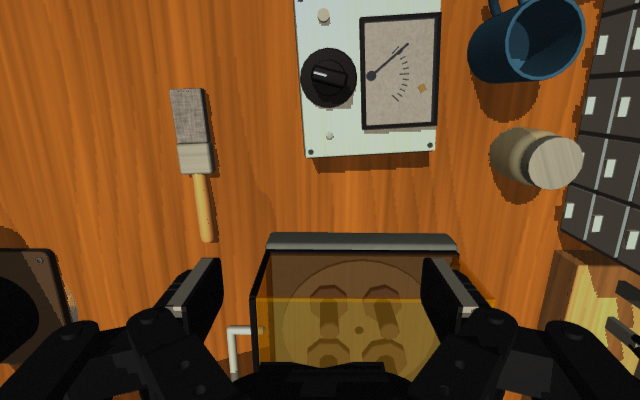

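View pics/s33.png

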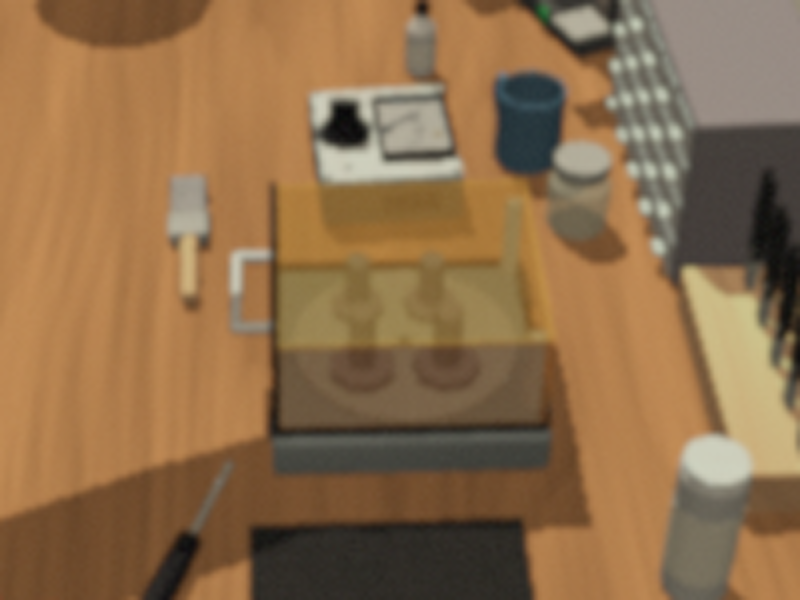

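Emit:
move_arm(
  commands=[
    [0,0,0,0,40,0,0],
    [0,0,0,10,80,0,0],
    [0,0,0,10,120,0,0],
    [0,0,0,10,130,0,0],
    [0,0,0,10,130,0,0],
    [0,0,0,10,130,0,0],
  ],
)

```text
time: 46.6
eef_pos: [0.4896, 0.3603, 0.3]
tcp_rot: [-0.001, 0.707, 0.001, 0.707]
contact_force: [-1.0, 0.3, -0.1]
opening: 1.001
```

```bash
python3 - <<'E'
from hood import *
s=st(); w=cam("wrist"); cv2.imwrite("pics/w34.png",w["color"][:,:,::-1]); crop(w,260,460,130,280,4,"w34c.png")
E
```

```text
t 46.6 pos [489.6 360.3 300. ] x [-0. -0. -1.] z [ 1.     0.002 -0.   ] F [-1.   0.3 -0.1] op 1.001 q [ 0.47  0.1   1.67 -0.    1.37  0.47]
```

View pics/w34.png

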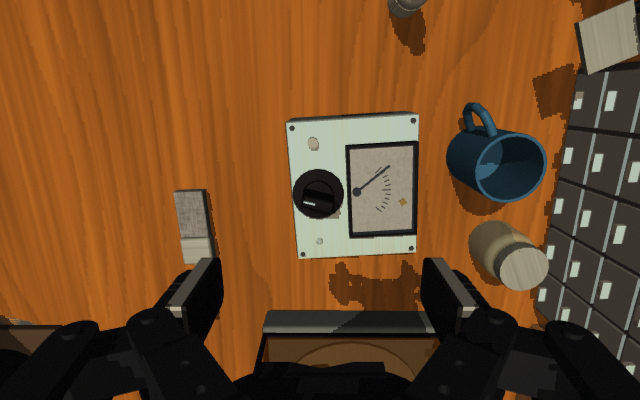

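View pics/w34c.png

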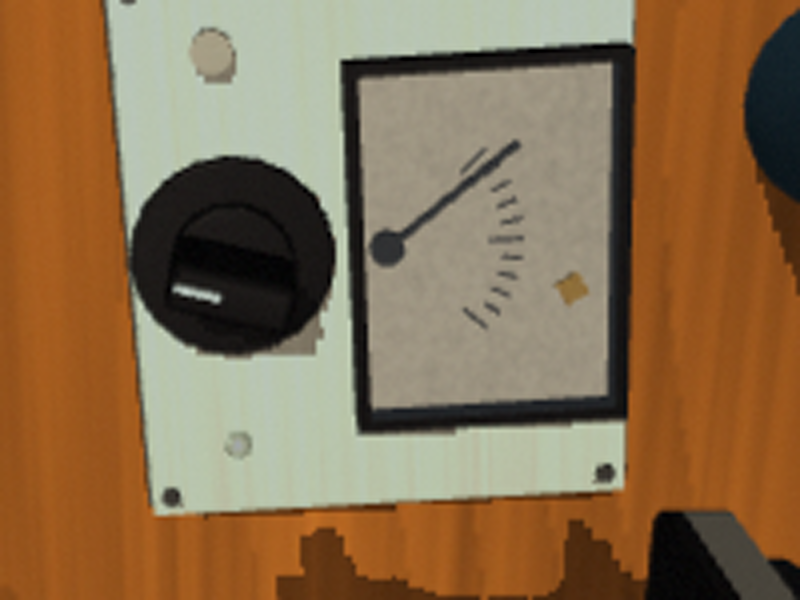

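```bash
cat > meter.py <<'E'
from h import *
def meter(w,piv,tip,mk,z=.064):
    a,b,c=[onplane(w,*p,z)[:2]*1000 for p in (piv,tip,mk)]
    an=np.arctan2(*(b-a)[::-1]); am=np.arctan2(*(c-a)[::-1])
    print("pivot",a.round(1),"tip r %.1f"%np.hypot(*(b-a)),"az %.4f"%an,"marker r %.1f"%np.hypot(*(c-a)),"az %.4f"%am,"delta cw needle %.4f knob %.4f"%(an-am,3*(an-am)))
def px(u0,v0,f,*ps): return [(u0+x/f,v0+y/f) for x,y in ps]
E
python3 - <<'E'
from meter import *
w=cam("wrist"); P=cloud(w)*1000
for u,v in ((356,192),(370,182),(380,220),(403,202),(300,120),(318,193),(318,200),(309,202)): print(u,v,P[v,u].round(1))
for z in (.062,.067): meter(w,*px(260,130,4,(387,248),(519,143),(571,288)),z=z)
# brass mask, dark needle mask
im=w["color"].astype(int); hsv=cv2.cvtColor(w["color"],cv2.COLOR_RGB2HSV)
sub=np.zeros((400,640),bool); sub[148:232,352:414]=1
b=sub&(hsv[...,1]>90)&(im[...,0]>120); v,u=np.nonzero(b); print("brass",len(u),u.mean(),v.mean())
# edges of driver top for yaw: corners screws px
c=[onplane(w,*p,.06)[:2]*1000 for p in ((291,127.5),(302.9,254),(411.3,248),(413,121))]
print(np.round(c,1)); 
f=np.array(c[2])-c[1]; g=np.array(c[3])-c[0]; print("yaw",np.arctan2(f[1],f[0]),np.arctan2(g[1],g[0]))
# knob bar: points with z>95
m=(P[...,2]>96)&(P[...,2]<112)&(P[...,0]>400)&(P[...,0]<560)&(P[...,1]>250)&(P[...,1]<400)
k=P[m][:,:2]; print(len(k),k.mean(0),((k.min(0)+k.max(0))/2).round(1))
rect=cv2.minAreaRect(k.astype(np.float32)); print(rect)
E
```

```text
356 192 [529.4 327.9  70. ]
370 182 [544.9 339.6  69.6]
380 220 [558.2 294.4  71.7]
403 202 [584.1 315.8  69.5]
300 120 [465.9 407.2  56.2]
318 193 [486.1 330.8  84.5]
318 200 [486.3 328.5 103.1]
309 202 [476.8 326.6 104.1]
pivot [531.1 325.6] tip r 48.1 az 0.7046 marker r 55.9 az -0.2195 delta cw needle 0.9242 knob 2.7725
pivot [530.5 327. ] tip r 47.5 az 0.7046 marker r 55.2 az -0.2195 delta cw needle 0.9242 knob 2.7725
brass 37 402.7567567567568 201.6216216216216
[[456.  399.4]
 [466.9 244.9]
 [601.  253.2]
 [590.8 406.6]]
yaw 0.06202421739879446 0.0535000092145305
440 [485.34435009 325.19306979] [485.2 324.4]
((485.3538818359375, 323.9814453125), (14.191662788391113, 34.08500289916992), 76.6746597290039)
```

Emit:
move_arm(
  commands=[
    [0,0,0.14,0,-10,-10,60],
    [0,0,0.28,-2,-20,-20,100],
    [0,0,0.42,-4,-30,-40,135],
    [0,0,0.56,-4,-36,-60,135],
    [0,0,0.7,-4,-36,-80,135],
    [0,0,0.84,-4,-36,-100,135],
    [0,0,0.98,-4,-36,-120,135],
    [0,0,1.12,-4,-36,-130,135],
    [0,0,1.26,-4,-36,-140,135],
    [0,0,1.337,-4,-36,-150,135],
    [0,0,1.337,-4,-36,-150,135],
    [0,0,1.337,-4,-36,-150,135],
  ],
)

```text
time: 47.9
eef_pos: [0.4859, 0.3233, 0.1507]
tcp_rot: [-0.438, 0.555, 0.438, 0.555]
contact_force: [0.9, -0.5, 0.1]
opening: 0.471
```

```bash
python3 - <<'E'
from h import *
s=st(); w=cam("wrist"); cv2.imwrite("pics/w35.png",w["color"][:,:,::-1])
P=cloud(w)*1000
m=(P[...,2]>98)&(P[...,2]<110)&(np.hypot(P[...,0]-485,P[...,1]-324)<30)
k=P[m][:,:2]; print(len(k),cv2.minAreaRect(k.astype(np.float32)) if len(k) else 0)
a=-.232+np.pi/2; plan([485.3,324,79],rot("z",a)@down())
E
```

```text
t 47.9 pos [485.9 323.3 150.7] x [-0.  0. -1.] z [0.233 0.972 0.   ] F [ 0.9 -0.5  0.1] op 0.471 q [ 0.41  0.17  1.87  0.    1.1  -0.92]
1226 ((484.8573303222656, 323.9161071777344), (13.551217079162598, 33.4785270690918), 76.99444580078125)
turn [-0.001  0.001  0.003] deg 0.2 shift [ -0.9   0.4 -72.1]
```

View pics/w35.png

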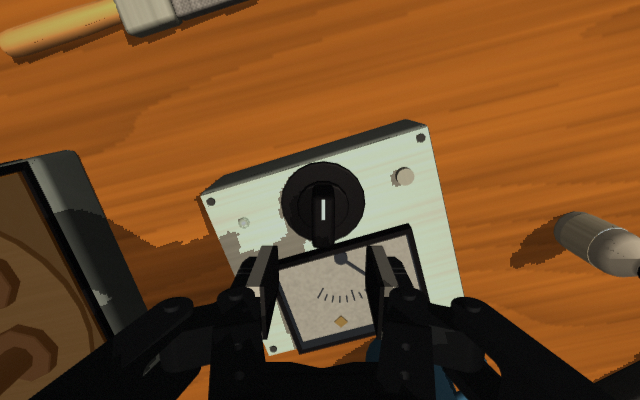

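Emit:
move_arm(
  commands=[
    [0,0,0,-1,0.5,-20,135],
    [0,0,0,-1,0.5,-40,135],
    [0,0,0,-1,0.5,-58,135],
    [0,0,0,-1,0.5,-68,135],
    [0,0,0,-1,0.5,-71,135],
    [0,0,0,-1,0.5,-71,135],
    [0,0,0,-1,0.5,-71,180],
    [0,0,0,-1,0.5,-71,220],
    [0,0,0,-1,0.5,-71,255],
    [0,0,0,-1,0.5,-71,255],
    [0,0,0,-1,0.5,-71,255],
  ],
  newtons=25,
)

```text
time: 49.05
eef_pos: [0.4859, 0.3242, 0.0815]
tcp_rot: [-0.438, 0.554, 0.438, 0.556]
contact_force: [-0.1, -3.1, 5.6]
opening: 0.159
```

Emit:
move_arm(
  commands=[
    [0,0,-0.1,0,0,0,255],
    [0,0,-0.23,0,0,0,255],
    [0,0,-0.36,0,0,0,255],
    [0,0,-0.49,0,0,0,255],
    [0,0,-0.62,0,0,0,255],
    [0,0,-0.75,0,0,0,255],
    [0,0,-0.88,0,0,0,255],
    [0,0,-1.01,0,0,0,255],
    [0,0,-1.14,0,0,0,255],
    [0,0,-1.25,0,0,0,255],
    [0,0,-1.35,0,0,0,255],
    [0,0,-1.35,0,0,0,255],
  ],
)

```text
time: 50.25
eef_pos: [0.4852, 0.3236, 0.0815]
tcp_rot: [0.003, 0.707, -0.006, 0.707]
contact_force: [-2.4, -3.8, 4.7]
opening: 0.157
```

```bash
python3 - <<'E'
from h import *
s=st(); w=cam("wrist"); cv2.imwrite("pics/w36.png",w["color"][:,:,::-1])
a=-.232+np.pi/2-2.7725; plan(s["eef_pos"]*1000,rot("z",a)@down())
E
```

```text
t 50.25 pos [485.2 323.6  81.5] x [-0.001 -0.004 -1.   ] z [ 1.    -0.014 -0.001] F [-2.4 -3.8  4.7] op 0.157 q [ 0.42  0.26  1.91 -0.    0.98  0.43]
turn [ 0.003 -0.003 -1.422] deg 81.5 shift [-0. -0. -0.]
```

View pics/w36.png

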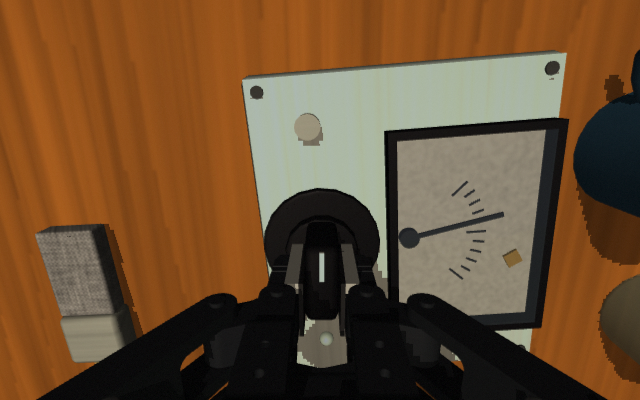

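```bash
python3 - <<'E'
from meter import *
w=cam("wrist"); crop(w,385,560,120,320,3.5,"w36c.png")
meter(w,(409,238),(503,214),(512,258))
E
```

```text
pivot [530.4 326.7] tip r 47.9 az 0.2643 marker r 55.8 az -0.2164 delta cw needle 0.4807 knob 1.4421
```

View pics/w36c.png

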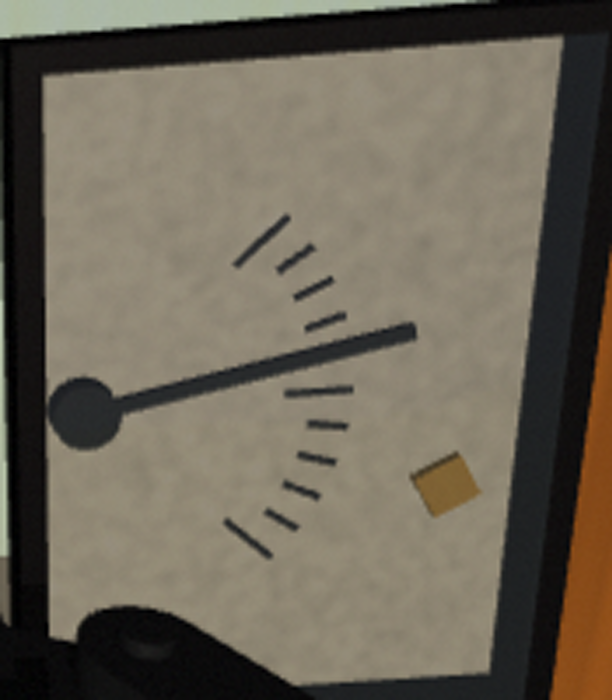

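Emit:
move_arm(
  commands=[
    [0,0,-0.12,0,0,0,255],
    [0,0,-0.25,0,0,0,255],
    [0,0,-0.38,0,0,0,255],
    [0,0,-0.5,0,0,0,255],
    [0,0,-0.63,0,0,0,255],
    [0,0,-0.75,0,0,0,255],
    [0,0,-0.87,0,0,0,255],
    [0,0,-1.0,0,0,0,255],
    [0,0,-1.1,0,0,0,255],
    [0,0,-1.2,0,0,0,255],
    [0,0,-1.25,0,0,0,255],
    [0,0,-1.25,0,0,0,255],
  ],
)

```text
time: 51.55
eef_pos: [0.4845, 0.324, 0.0815]
tcp_rot: [0.415, 0.573, -0.418, 0.57]
contact_force: [-4.3, -0.1, 3.8]
opening: 0.159
```

```bash
python3 - <<'E'
from h import *
s=st(); w=cam("wrist"); cv2.imwrite("pics/w37.png",w["color"][:,:,::-1])
E
```

```text
t 51.55 pos [484.5 324.   81.5] x [-0.006  0.    -1.   ] z [ 0.306 -0.952 -0.002] F [-4.3 -0.1  3.8] op 0.159 q [0.41 0.26 1.91 0.   0.98 1.67]
```

View pics/w37.png

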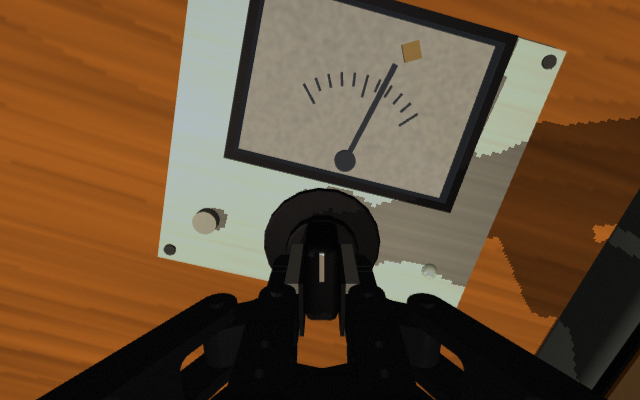

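```bash
cat >> meter.py <<'E'
def auto(w,piv0,tip0,mk0,z=.064,name=None):
    im=w["color"].astype(int); hsv=cv2.cvtColor(w["color"],cv2.COLOR_RGB2HSV); g=cv2.cvtColor(w["color"],cv2.COLOR_RGB2GRAY)
    V,U=np.mgrid[0:400,0:640]
    p=np.array(piv0,float); t=np.array(tip0,float); L=np.hypot(*(t-p)); e=(t-p)/L; nrm=np.array([-e[1],e[0]])
    a=(U-p[0])*e[0]+(V-p[1])*e[1]; b=(U-p[0])*nrm[0]+(V-p[1])*nrm[1]
    wgt=np.clip(110-g,0,None)*((a>L*.9)&(a<L*1.03)&(np.abs(b)<5))
    tip=np.array([(U*wgt).sum(),(V*wgt).sum()])/wgt.sum()
    wgt=np.clip(110-g,0,None)*((a>L*.2)&(a<L*.4)&(np.abs(b)<5)); mid=np.array([(U*wgt).sum(),(V*wgt).sum()])/wgt.sum()
    d=(np.hypot(U-piv0[0],V-piv0[1])<9)&(g<85); piv=np.array([U[d].mean(),V[d].mean()])
    br=(np.hypot(U-mk0[0],V-mk0[1])<15)&(hsv[...,1]>90)&(im[...,0]>100); mk=np.array([U[br].mean(),V[br].mean()])
    print("px piv",piv.round(1),"tip",tip.round(1),"mk",mk.round(1),"n",br.sum())
    meter(w,piv,tip,mk,z); 
    A,B,C,D=[onplane(w,*q,z)[:2] for q in (piv,tip,mid,mk)]
    print("dir from mid->tip az %.4f"%np.arctan2(*(B-C)[::-1]))
E
python3 - <<'E'
from meter import *
w=cam("wrist"); crop(w,290,470,20,190,4,"w37c.png")
auto(w,(345,160),(395,65),(412,51))
E
```

```text
px piv [345. 160.] tip [393.9  67.8] mk [411.7  50.8] n 329
pivot [530.6 326.6] tip r 46.1 az -0.1554 marker r 55.7 az -0.2162 delta cw needle 0.0608 knob 0.1823
dir from mid->tip az -0.1518
```

View pics/w37c.png

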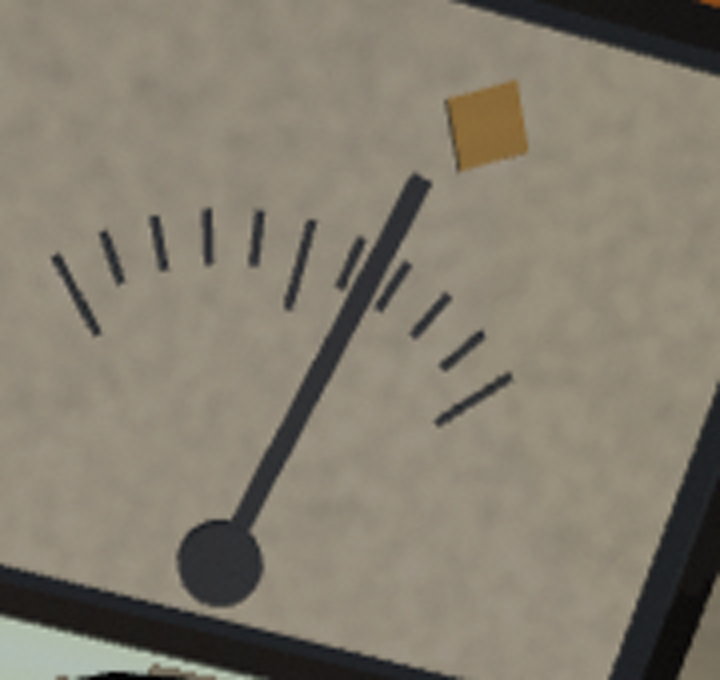

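Emit:
move_arm(
  commands=[
    [0,0,-0.08,0,0,0,255],
    [0,0,-0.16,0,0,0,255],
    [0,0,-0.185,0,0,0,255],
    [0,0,-0.185,0,0,0,255],
    [0,0,-0.185,0,0,0,255],
  ],
)

```text
time: 52.15
eef_pos: [0.4844, 0.3241, 0.0815]
tcp_rot: [0.466, 0.533, -0.468, 0.529]
contact_force: [-3.3, 0.5, 3.3]
opening: 0.157
```

```bash
python3 - <<'E'
from meter import *
st(); w=cam("wrist"); cv2.imwrite("pics/w38.png",w["color"][:,:,::-1])
E
```

```text
t 52.15 pos [484.4 324.1  81.5] x [-0.006  0.002 -1.   ] z [ 0.127 -0.992 -0.002] F [-3.3  0.5  3.3] op 0.157 q [0.41 0.26 1.91 0.   0.98 1.85]
```

View pics/w38.png

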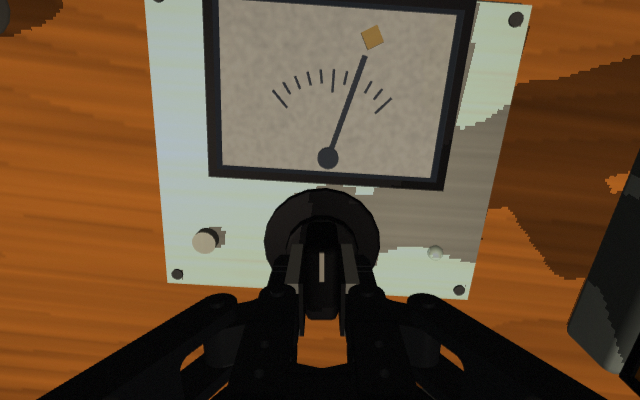

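```bash
python3 - <<'E'
from meter import *
w=cam("wrist"); crop(w,260,440,10,180,4,"w38c.png")
auto(w,(328,158),(364,57),(372,37))
E
```

```text
px piv [328. 158.] tip [362.9  60.3] mk [371.9  36.7] n 347
pivot [530.3 326.4] tip r 45.8 az -0.2080 marker r 55.9 az -0.2115 delta cw needle 0.0035 knob 0.0105
dir from mid->tip az -0.2024
```

View pics/w38c.png

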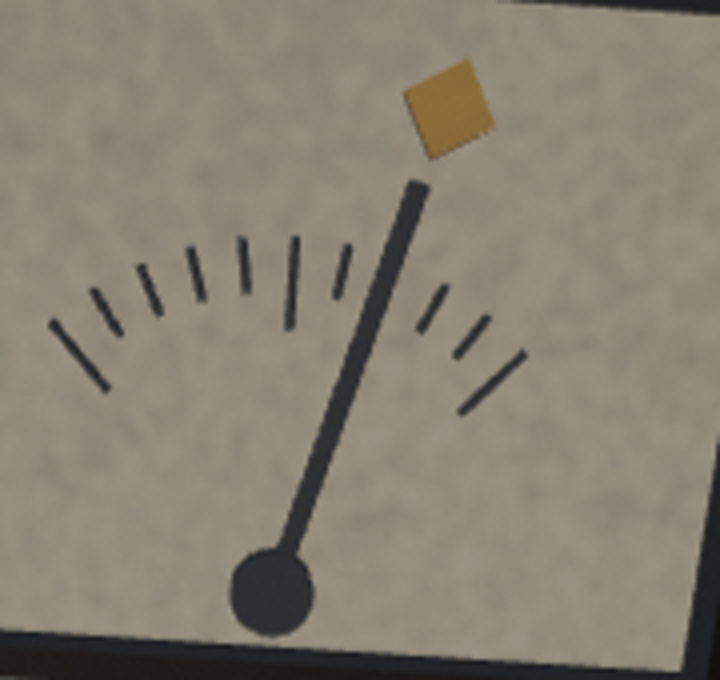

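Emit:
move_arm(
  commands=[
    [0,0,-0.018,0,0,0,255],
    [0,0,-0.018,0,0,0,255],
    [0,0,-0.018,0,0,0,255],
  ],
)

```text
time: 52.55
eef_pos: [0.4844, 0.3242, 0.0815]
tcp_rot: [0.471, 0.528, -0.473, 0.525]
contact_force: [-2.6, 0.2, 4.5]
opening: 0.156
```

```bash
python3 - <<'E'
from meter import *
st(); w=cam("wrist"); crop(w,260,440,10,180,4,"w39c.png")
auto(w,(327,158),(362,57),(369,37))
E
```

```text
t 52.55 pos [484.4 324.2  81.5] x [-0.006  0.002 -1.   ] z [ 0.109 -0.994 -0.002] F [-2.6  0.2  4.5] op 0.156 q [0.41 0.26 1.91 0.   0.98 1.87]
px piv [327. 158.] tip [361.8  60.5] mk [367.7  35.6] n 350
pivot [530.3 326.1] tip r 45.8 az -0.2266 marker r 55.9 az -0.2050 delta cw needle -0.0216 knob -0.0647
dir from mid->tip az -0.2143
```

View pics/w39c.png

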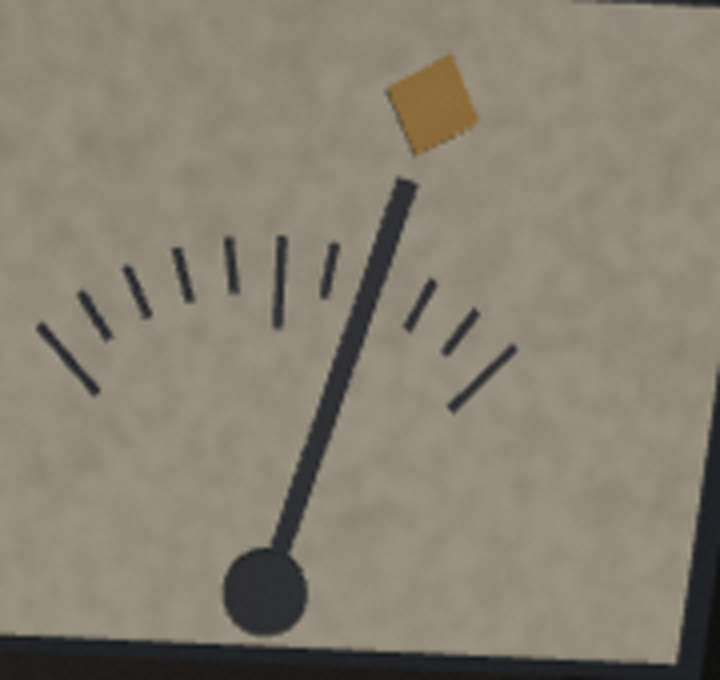

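```bash
cat > m2.py <<'E'
from meter import *
def precise(w,piv,tip,mk,z=.064,f=6):
    piv,tip,mk=[np.array(x,float) for x in (piv,tip,mk)]
    g=cv2.cvtColor(w["color"],cv2.COLOR_RGB2GRAY).astype(float); im=w["color"].astype(int); hsv=cv2.cvtColor(w["color"],cv2.COLOR_RGB2HSV)
    V,U=np.mgrid[0:400,0:640]; dark=np.clip(110-g,0,60)
    L=np.hypot(*(tip-piv))
    for _ in range(15):
        m=dark*(np.hypot(U-piv[0],V-piv[1])<L*.13); piv=np.array([(U*m).sum(),(V*m).sum()])/m.sum()
    for _ in range(10):
        d=(hsv[...,1]>90)&(im[...,0]>100)&(np.hypot(U-mk[0],V-mk[1])<L*.14); mk=np.array([U[d].mean(),V[d].mean()])
    for _ in range(6):
        e=(tip-piv)/np.hypot(*(tip-piv)); a=(U-piv[0])*e[0]+(V-piv[1])*e[1]; b=-(U-piv[0])*e[1]+(V-piv[1])*e[0]
        pts=[]
        for lo in np.arange(.18,.96,.04):
            if .55<lo<.80: continue   # scale ticks
            m=dark*((a>L*lo)&(a<=L*(lo+.04))&(np.abs(b)<3.5)); pts.append([(U*m).sum()/m.sum(),(V*m).sum()/m.sum()])
        W=np.array([onplane(w,*p,z)[:2] for p in pts]); pts=np.array(pts)
        vx,vy,x0,y0=cv2.fitLine(pts.astype(np.float32),cv2.DIST_L2,0,.01,.01).ravel()
        dv=np.array([vx,vy]); dv=dv if dv@(tip-piv)>0 else -dv; tip=piv*0+np.array([x0,y0])+dv*(L-np.hypot(x0-piv[0],y0-piv[1]))
    c=W.mean(0); _,_,vt=np.linalg.svd(W-c); n=vt[0]; 
    P,T,M=[onplane(w,*p,z)[:2] for p in (piv,tip,mk)]
    n=n if n@(T-P)>0 else -n; az=np.arctan2(n[1],n[0])
    A=lambda v:np.arctan2(v[1],v[0])
    off=(P-c)@np.array([-n[1],n[0]])*1000; mo=(M-c)@np.array([-n[1],n[0]])*1000
    print("px",piv.round(2),tip.round(2),mk.round(2),"needle az line %.4f piv-tip %.4f"%(az,A(T-P)),"marker az %.4f r %.1f"%(A(M-P),np.hypot(*(M-P))*1000),"pivot off line %.2fmm marker off line %.2fmm"%(off,mo))
E
python3 - <<'E'
from m2 import *
w=cam("wrist"); precise(w,(326,157.5),(361.5,56),(368,36))
E
```

```text
px [326.01 156.96] [361.26  55.37] [367.74  35.62] needle az line -0.2184 piv-tip -0.2187 marker az -0.2159 r 55.5 pivot off line 0.01mm marker off line 0.15mm
```

Emit:
move_arm(
  commands=[
    [0,0,0,0,0,0,200],
    [0,0,0,0,0,0,150],
    [0,0,0,0,0,0,130],
    [0,0,0,0,0,0,130],
    [0,0,0,0,0,15,130],
    [0,0,0,0,0,35,130],
    [0,0,0,0,0,60,130],
    [0,0,0,0,0,60,130],
  ],
)

```text
time: 53.45
eef_pos: [0.4873, 0.3255, 0.147]
tcp_rot: [0.474, 0.527, -0.47, 0.526]
contact_force: [0.5, 0.1, 0.7]
opening: 0.493
```

```bash
python3 - <<'E'
from meter import *
st(); w=cam("wrist"); cv2.imwrite("pics/w40.png",w["color"][:,:,::-1])
E
```

```text
t 53.45 pos [487.3 325.5 147. ] x [ 0.003  0.006 -1.   ] z [ 0.109 -0.994 -0.005] F [0.5 0.1 0.7] op 0.493 q [0.41 0.17 1.87 0.   1.09 1.87]
```

View pics/w40.png

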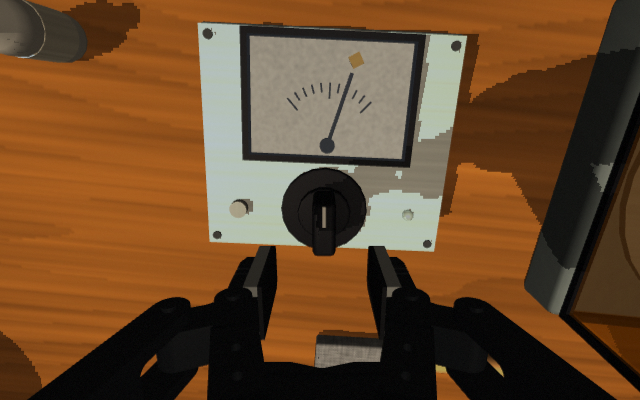

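```bash
python3 - <<'E'
from m2 import *
w=cam("wrist"); precise(w,(327,146),(351,73),(356,60)); crop(w,270,400,30,160,5,"w40c.png")
E
```

```text
px [326.11 143.  ] [351.05  70.32] [355.49  56.55] needle az line -0.2184 piv-tip -0.2191 marker az -0.2161 r 55.6 pivot off line 0.03mm marker off line 0.16mm
```

View pics/w40c.png

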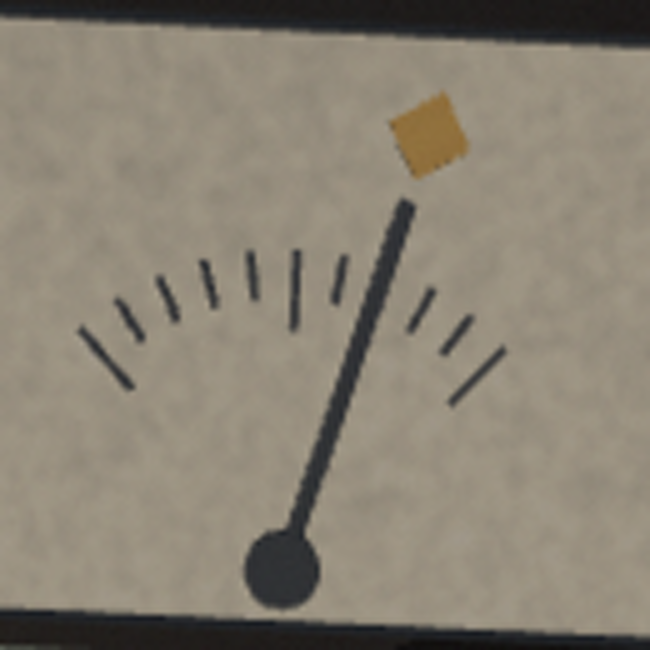

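Emit:
move_arm(
  commands=[
    [0,0,0.1,-10,0,40,130],
    [0,0,0.2,-20,0,80,130],
    [0,0,0.34,-20,-10,120,130],
    [0,0,0.48,-10,-30,150,130],
    [0,0,0.62,0,-60,180,130],
    [0,0,0.76,0,-90,190,130],
    [0,0,0.9,0,-120,190,130],
    [0,0,1.04,0,-150,190,130],
    [0,0,1.18,0,-180,190,130],
    [0,0,1.32,0,-200,190,130],
    [0,0,1.46,0,-200,190,130],
    [0,0,1.46,0,-200,190,130],
  ],
)

```text
time: 54.75
eef_pos: [0.4846, 0.1237, 0.3313]
tcp_rot: [0.0, 0.709, -0.002, 0.705]
contact_force: [-0.6, 0.2, 0.1]
opening: 0.492
```

```bash
python3 - <<'E'
from h import *
st(); w=cam("wrist"); cv2.imwrite("pics/w41.png",w["color"][:,:,::-1])
c=cam("scene"); cv2.imwrite("pics/s41.png",c["color"][:,:,::-1])
P=cloud(c)*1000; t=cam("top"); cv2.imwrite("pics/t41.png",t["color"][:,:,::-1])
E
```

```text
t 54.75 pos [484.6 123.7 331.3] x [-0.006 -0.003 -1.   ] z [ 1.    -0.003 -0.006] F [-0.6  0.2  0.1] op 0.492 q [ 0.05 -0.17  1.87 -0.    1.44  0.05]
```

View pics/w41.png

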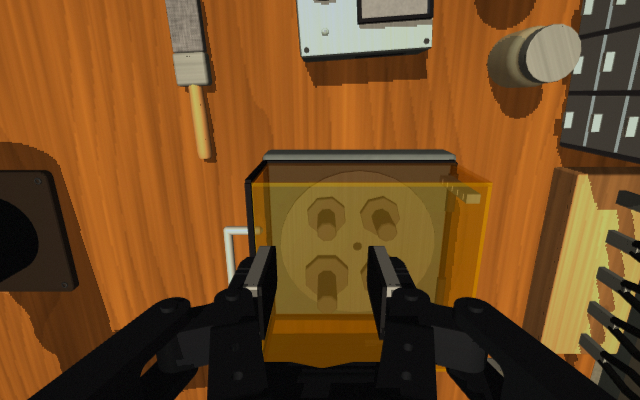

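View pics/s41.png

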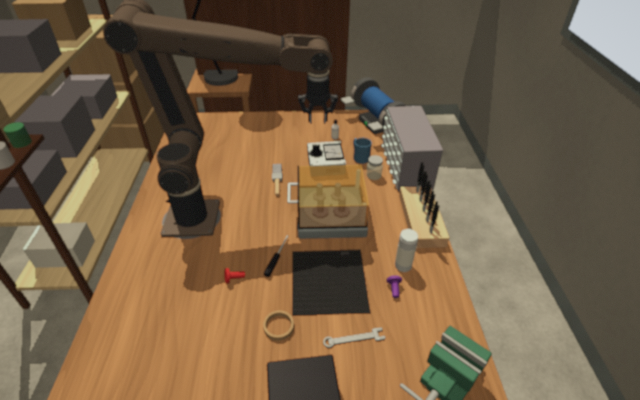

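View pics/t41.png

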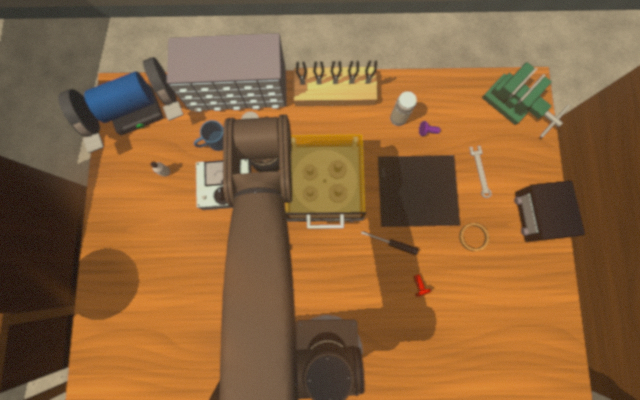

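```bash
python3 - <<'E'
from h import *
w=cam("wrist"); P=cloud(w)*1000
m=(P[...,2]>105)&(P[...,2]<130)&(P[...,0]>365)&(P[...,0]<392)&(np.abs(P[...,1])<60); k=P[m]; print("bar",len(k),np.percentile(k,[5,50,95],axis=0).round(1))
m=(P[...,2]>140)&(P[...,2]<165)&(P[...,0]>400)&(P[...,0]<660)&(abs(P[...,1])<130); k=P[m]; print("hood top",len(k), [ (x,np.median(k[(k[:,0]>x)&(k[:,0]<x+40),2]).round(1)) for x in (400,460,520,580,610) if ((k[:,0]>x)&(k[:,0]<x+40)).sum()>5])
ctrl.sign_off()
E
```

```text
bar 535 [[372.4  -5.7 116.4]
 [377.9  29.9 120. ]
 [388.7  54.2 121.6]]
hood top 31586 [(400, np.float64(150.9)), (460, np.float64(150.9)), (520, np.float64(150.9)), (580, np.float64(150.9)), (610, np.float64(150.9))]
the job is handed in; nothing more can be done
```

The job is done and handed in at about 55 s. All four holders are standing under the closed hood, and the needle is on the brass marker.

- **Holders:** All four grey holders stood upright on their pads, stem up, when I measured them before closing the hood. They were well apart, and the outermost pad edge was about 92 mm from the plate's centre (plate radius 105 mm). The last views through the closed hood show them still standing.
- **Hood:** I guided it down slowly by its bar, then pressed on its top until it stopped. In the last check the top was level at 150.9 mm from hinge to front, and the bar was at its closed height.
- **Needle:** I turned the knob only after the hood was closed. With the gripper off the knob, the needle read -0.218 rad and the marker -0.216 rad, so the marker sits 0.16 mm off the needle's line.

No holder was knocked aside and the grip did not slip, as far as I could see. The other things on the bench, including the red and purple look-alikes, looked unmoved in the last views. No check failed. One early needle reading disagreed by 0.02 rad because of a poor pivot estimate, and two finer measurements replaced it.

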